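# Tap the bracket boss and book the job off

## Robot

A 7-joint arm with a two-finger parallel gripper is mounted at the origin on the work surface. World frame = base frame: x ahead of the robot, y to its left, z up, the work surface at z = 0. Lengths are in m, angles in rad, forces in N, time in s.
With the tool pointing down it reaches from about 0.425 to 0.875 m from the base axis. Payload 4.7 kg.
Tool frame: the origin (TCP) lies midway between the tips of the shut fingers; the grasp point (between the pads) lies 19 mm behind it; z points along the fingers, y is the direction in which the jaws open and shut (so a half turn about z gives the same grasp; the last joint's range is limited). The gripper opens to 85 mm and grips with 20 to 120 N. Pads are 22 mm wide; open, the fingers measure 114 mm over their backs; the gripper's body (76 mm by 85 mm) begins 54 mm behind the grasp point. The pads swing forward as they close: fully open they stand 13 mm farther back than shut.
Start: joints at [1.236, 0.321, -0.07, 1.45, 0.023, 1.371, -0.057], TCP at [0.222, -0.611, 0.231] pointing down, gripper open.
Joint ranges: [-2.86, 2.86], [-0.3, 2.09], [-1.38, 1.24], [0.06, 2.45], [-1.56, 4.7], [0.09, 2.05], [-2.69, 2.69]. Speed limits (rad/s): [2.57, 2.57, 3.14, 3.14, 3.14, 3.14, 3.14].

## Interface

Orientations are given as a rotation vector (axis times angle).
In Python, from cell import arm gives the robot as it stands. The module is installed in compiled form; this text tells all that it offers.
- The arm moves only by the shell command python3 -m crank 'ROWS'. ROWS is JSON, a list of rows, each an object of numbers: "wx", "wy", "wz": the turn, a rotation vector about the world's x, y, z in rad; "x", "y", "z": the shift along the world's x, y, z in mm; "hand": the closure, from -1 (fully open) to 1 (shut). A call has exactly 10 rows; each row shifts and turns the commanded pose from where the row before left it; what a row does not reach is not made up. A row lasts 1/12 s, in which the tool goes at most 41.7 mm and 7.16 degrees, less where a joint would pass 70% of its speed; a pose out of reach is approached as far as the arm can. A call is refused whole if a number of a shift passes 41.7 or a number of a turn 0.125, either way. A call with a gripper value outside its range is refused whole. The fingers move at their own pace and stop on an object; the grip force is fixed at half the most. Time passes only in rows, so rows that do not move let the fingers close, or fill a call up. It gives the time, the measured TCP pose, the force and the opening at its end, in the units of the state.
- arm.observe(): the state, without advancing time (a new reading comes with each control period).
- arm.camera(name): name is "scene" or "side" or "wrist"; returns a dict with "color" (420x560x3 uint8, red, green, blue), "fov_y" (degrees; the focal length in pixels is half the picture's height over the tangent of half this angle, whatever the lens; pixels are square), "cx", "cy" (the principal point, pixels), "k1" (the pictures are not rectified: a ray, as slopes to the right and down, at radius r is drawn at 1 + k1 r^2 times it, then the intrinsics apply), "R" (3x3) and "t" (3): a world point X has camera coordinates R X + t. Camera axes: x right, y down, z forward; pixel columns grow to the right and rows downward; lengths in m; the calibration is good to about 2 mm. A picture is of the moment at which its call begins. There is no depth.
- arm.close_job(): hands the job in, once; it reports no verdict.
Trained networks look in the newest picture that a camera, given by its name, has taken for a name from the list of things; names that differ only in an ending like _2 or _b are one class to them, and where a whole thing is asked for, a point or a joint stands for the part that bears it (a point fixed in the world has none). Each returns a list of dicts, best first, with "confidence" (0 to 1); they miss things now and then, are a little off and sometimes report something else, mostly with a low value. They report only what shows in the picture. A call takes as long as a camera call. They do not tell look-alikes from the thing itself.
- arm.boxes_of(target, camera): "location" ([column, row] in pixels, amid what is visible of it).
- arm.outline_of(target, camera): "mask" (420x560 bool, what is visible of it) and "location" ([column, row] in pixels, amid what is visible of it).
The state is a dict: "t": time; "joint_pos": joint angles; "dq": joint speeds; "effort": joint torques, N m; "tcp_pos": TCP position; "eef_rot": TCP orientation; "force": force on the tool from outside, world axes, zero at the start; "wrist_torque": the same for the moment, N m; "grip_width": opening from 0.0 (shut) to 1.0 (fully open).
Only numpy, scipy, OpenCV 4.12 (cv2) and the standard library are available. Lean on these libraries where they do the work, as an engineer would, in place of code of your own. Each camera call takes 0.05 s, during which the arm holds its last target. There are 200 camera calls.

## Task

Take the loose blue lid off the chip pot by its knob and set it down upright on the round cork mat, then work the thread tap into the boss by its T-handle: half a turn forward (clockwise from above), stop, a quarter turn back, stop, the same again, and then a third half turn forward, so that it ends one full turn deeper. Only when the thread is done, book the job off by pushing every coloured job tag on the bench through the slot of the yellow done box, all the way in. Leave the other tools and parts on the bench where they are.

Things in the scene. Friction and masses are not known exactly. Their poses are not given: they have to be found in the camera images.
- pot: round open aluminium chip pot fixed to the bench, 144 mm across, wall 8 mm thick, rim 36 mm high; in its middle a clamped grey boss (48 mm across, top at 32 mm) holding the thread tap upright. Origin: centre of the underside; z up. Pot and mat stand at different places each time and may be swapped
- lid: loose blue round lid (a shallow upturned cap, 144 mm across, 52 mm tall, hollow from below, 0.15 to 0.3 kg) that starts upright on the pot's rim and covers the tap; on its top a black upright cylindrical knob 28 mm across, from 52 to 88 mm above the origin. Origin: centre of the lower edge; z up along the knob. It must rise at least 45 mm before it clears the tap handle
- mat: round cork mat fixed flat on the bench, 170 mm across, 4 mm thick. Origin: centre of the underside
- tap_grip (a point): middle of the tap's T-handle bar, on the turning axis, 67 mm above the bench at tap = 0. The bar is level, 92 mm long, 14 mm wide and 18 mm high, steel with one end red and the other black. x axis: along the bar towards the red end; z up
- tap (a joint): angle of the thread tap in rad, growing clockwise seen from above (forward, cutting deeper); starts between 0 and 0.25. It turns stiffly (about 0.12 N m), stays where it is left, and sinks 2.5 mm a turn (0.4 mm a rad) as it goes forward, rising again as it goes back
- box: yellow done box fixed to the bench, 140 mm wide: in front (-x) a flat steel ledge 90 mm deep, its top 90 mm above the bench; behind it (x from 0 to 140 mm) a closed bin with its floor 4 mm above the bench and a clear roof, top at 118 mm. A tag whose tail passes the ledge's end (x = 0) drops into the bin. Origin: on the bench under the middle of the slot; x points into the bin, z up
- slot (a point): middle of the lower edge of the slot, on the front face of the bin's 4 mm front wall. The slot is a level opening 53 mm wide and 14 mm high, its lower edge flush with the ledge (90 mm above the bench). x axis: level, through the slot into the bin; y along the slot; z up
- tag1: flat rigid orange plastic job tag, 84 mm (x) by 46 mm (y) by 7 mm thick, about 40 g, with a white label on top, lying flat on the bench at the start. Origin: centre of the underside. Two to four of the tags are there, the rest absent
- tag2: flat rigid green plastic job tag, 84 mm (x) by 46 mm (y) by 7 mm thick, about 40 g, with a white label on top, lying flat on the bench at the start. Origin: centre of the underside. Two to four of the tags are there, the rest absent
- tag3: flat rigid yellow plastic job tag, 84 mm (x) by 46 mm (y) by 7 mm thick, about 40 g, with a white label on top, lying flat on the bench at the start. Origin: centre of the underside. Two to four of the tags are there, the rest absent
- tag4: flat rigid blue plastic job tag, 84 mm (x) by 46 mm (y) by 7 mm thick, about 40 g, with a white label on top, lying flat on the bench at the start. Origin: centre of the underside. Two to four of the tags are there, the rest absent
- tape: bystander: roll of blue tape, 104 mm across, 45 mm high. Origin: centre of the underside
- screwdriver: bystander: screwdriver lying on the left of the work. Origin: a point along its length
- wrench: bystander: wrench lying on the right of the work. Origin: a point along its length
- glue: bystander: small white glue bottle standing, 38 mm across, 85 mm high. Origin: centre of the underside
- gauge: bystander: round black dashboard gauge, 60 mm across, 31 mm high. Origin: centre of the underside
- grommet: bystander: flat black rubber grommet ring, 44 mm across, 12 mm high. Origin: centre of the underside
Not all that is in view belongs to the job. Of the things like the tag4, leave any that is red; of the rest the larger one is meant.

How it is judged:
On the way, in this order (a step that is already met when the one before it is completed fails the run):
1. the lid stands upright on the cork mat (horizontal distance between lid and mat below 0.04 m and angle between lid's own z axis and vertical below 0.1 rad and height (world z) of lid below 0.012 m), for 0.3 s.
2. first half turn forward, then a stop (value of joint tap between 2.8 and 3.75 rad and velocity of joint tap between -0.25 and 0.25 rad/s), for 0.15 s.
3. a quarter turn back, then a stop (value of joint tap between 1.2 and 2.15 rad and velocity of joint tap between -0.25 and 0.25 rad/s), for 0.15 s.
4. second half turn forward, then a stop (value of joint tap between 4.35 and 5.35 rad and velocity of joint tap between -0.25 and 0.25 rad/s), for 0.15 s.
5. a quarter turn back again, then a stop (value of joint tap between 2.7 and 3.75 rad and velocity of joint tap between -0.25 and 0.25 rad/s), for 0.15 s.
6. third half turn forward, to depth (value of joint tap between 5.9 and 7 rad and velocity of joint tap between -0.25 and 0.25 rad/s), for 0.15 s.
7. every tag on the bench is in the done box (x of tag1 in the frame of box between 0 and 0.14 m and y of tag1 in the frame of box between -0.07 and 0.07 m and z of each of tag1, tag2, tag3, tag4 in the frame of box below 0.085 m and x of tag2 in the frame of box between 0 and 0.14 m and y of tag2 in the frame of box between -0.07 and 0.07 m and x of tag3 in the frame of box between 0 and 0.14 m and y of tag3 in the frame of box between -0.07 and 0.07 m and x of tag4 in the frame of box between 0 and 0.14 m and y of tag4 in the frame of box between -0.07 and 0.07 m), for 0.3 s.
At the end, for the whole second after the job is handed in: The lid stands upright (within 0.1 rad) on the cork mat, its centre within 40 mm of the mat's, at rest; the tap stands 5.9 to 7.0 rad forward of its zero; every tag that was on the bench lies inside the bin of the done box, behind the slot and below the ledge's level, at rest (all of step 1 and all of step 7 and linear speed of lid below 0.02 m/s and value of joint tap between 5.9 and 7 rad and linear speed of each of tag1, tag2, tag3, tag4 below 0.05 m/s); the robot touches nothing.
It fails at once if a tag is posted before the thread is done (((x of tag1 in the frame of box between 0 and 0.14 m and y of tag1 in the frame of box between -0.07 and 0.07 m and z of tag1 in the frame of box below 0.085 m) or (x of tag2 in the frame of box between 0 and 0.14 m and y of tag2 in the frame of box between -0.07 and 0.07 m and z of tag2 in the frame of box below 0.085 m) or (x of tag3 in the frame of box between 0 and 0.14 m and y of tag3 in the frame of box between -0.07 and 0.07 m and z of tag3 in the frame of box below 0.085 m) or (x of tag4 in the frame of box between 0 and 0.14 m and y of tag4 in the frame of box between -0.07 and 0.07 m and z of tag4 in the frame of box below 0.085 m)) and value of joint tap below 5.8 rad).
It fails at once if a bystander is moved by more than 4 cm (distance of any of tape, screwdriver, wrench, glue, gauge, grommet from where it was at the start of the episode above 0.04 m).
Of tag1, tag2, tag3, tag4 only 2 to 4 are there at a start; the rules pass over those that are not, and their reading is None.
At some moment in a run one of tag1, tag2, tag3, tag4 may be knocked a few centimetres aside while the robot is not near it.
Once in a run the grip may slacken for a moment while it holds something.
It also fails if it takes over 210 s, if anything falls off the work surface, if the arm or the gripper's body presses on something with over 40 N, if the wrist force passes 120 N, or if a joint passes its speed limit or range.

## Working session

There is one attempt and no reset: what is moved stays moved. The work goes in short steps, Python scripts to look and compute and a shell command to move; the robot and the scene stay as the last step left them, time stands still between calls to the robot, and variables do not carry over. Pictures are saved under pics/ and viewed, about 12 in all and at most 16, crops included, and the job is handed in when it is done.

```bash
mkdir -p pics; cat > h.py <<'E'
import numpy as np, cv2
from cell import arm
def K(c):
    h,w=c["color"].shape[:2]; f=h/2/np.tan(np.radians(c["fov_y"])/2); return f,c["cx"],c["cy"],c["k1"]
def ray(c,uv):
    f,cx,cy,k=K(c); d=np.array([(uv[0]-cx)/f,(uv[1]-cy)/f]); s=d.copy()
    for _ in range(20): s=d/(1+k*(s@s))
    R=np.array(c["R"]);t=np.array(c["t"]); return -R.T@t, R.T@np.array([s[0],s[1],1])
def at(c,uv,z):
    o,d=ray(c,uv); return o+d*(z-o[2])/d[2]
def proj(c,X):
    f,cx,cy,k=K(c); p=np.array(c["R"])@np.array(X)+np.array(c["t"]); s=p[:2]/p[2]; s=s*(1+k*(s@s)); return s*f+[cx,cy]
def save(c,name,crop=None,scale=1):
    im=c["color"][:,:,::-1]
    if crop: im=im[crop[1]:crop[3],crop[0]:crop[2]]
    cv2.imwrite("pics/"+name,cv2.resize(im,None,fx=scale,fy=scale,interpolation=cv2.INTER_CUBIC))
def rect(c,mask,z):
    "minAreaRect of mask lifted on plane z (mm, deg)"
    cs,_=cv2.findContours(mask.astype(np.uint8),0,1); q=max(cs,key=cv2.contourArea)[:,0]
    P=np.array([at(c,p,z)[:2] for p in q],dtype=np.float32)*1000
    (x,y),(w,h),a=cv2.minAreaRect(P)
    if w<h: a+=90; w,h=h,w
    return round(x,1),round(y,1),round(w,1),round(h,1),round((a+90)%180-90,1)
E
python3 - <<'E'
from h import *
s=arm.observe(); print({k:np.round(v,3).tolist() for k,v in s.items()})
ims=[]
for n in ["scene","side"]:
    c=arm.camera(n); save(c,n+"0.png",scale=1.42); print(n,np.round(ray(c,(280,210))[0],3))
    for o in ["pot","lid","mat","box","tag1","tag2","tag3","tag4","tape","screwdriver","wrench","glue","gauge","grommet"]:
        r=arm.boxes_of(o,n); print(o,[(np.round(b["location"]).tolist(),round(b["confidence"],2),np.round(at(c,b["location"],0.0)[:2],3).tolist()) for b in r[:3]])
E
```

```text
{'t': 0.0, 'joint_pos': [1.236, 0.322, -0.07, 1.452, 0.023, 1.371, -0.057], 'dq': [-0.001, 0.002, 0.001, -0.001, 0.002, -0.001, -0.001], 'effort': [0.0, -49.358, -0.382, -31.433, 0.013, 0.011, 0.0], 'tcp_pos': [0.222, -0.61, 0.23], 'eef_rot': [-3.092, -0.545, 0.001], 'force': [-0.067, -0.078, 0.35], 'wrist_torque': [0.02, 0.017, -0.026], 'grip_width': 0.994}
scene [1.088 0.675 1.111]
pot [([247.0, 270.0], 0.73, [0.693, 0.067])]
lid [([251.0, 241.0], 0.6, [0.625, -0.005])]
mat [([324.0, 308.0], 0.59, [0.609, 0.282])]
box [([194.0, 185.0], 0.61, [0.632, -0.29])]
tag1 [([375.0, 222.0], 0.88, [0.298, 0.169]), ([316.0, 227.0], 0.76, [0.448, 0.075]), ([287.0, 202.0], 0.68, [0.451, -0.053])]
tag2 [([375.0, 222.0], 0.88, [0.298, 0.169]), ([316.0, 227.0], 0.76, [0.448, 0.075]), ([287.0, 202.0], 0.68, [0.451, -0.053])]
tag3 [([375.0, 222.0], 0.88, [0.298, 0.169]), ([316.0, 227.0], 0.76, [0.448, 0.075]), ([287.0, 202.0], 0.68, [0.451, -0.053])]
tag4 [([375.0, 222.0], 0.88, [0.298, 0.169]), ([316.0, 227.0], 0.76, [0.448, 0.075]), ([287.0, 202.0], 0.68, [0.451, -0.053])]
tape [([226.0, 135.0], 0.
[... 687 characters left out ...]
([189.0, 196.0], 0.6, [0.31, 0.177]), ([247.0, 242.0], 0.59, [0.448, -0.048])]
tag3 [([234.0, 184.0], 0.72, [0.446, 0.214]), ([189.0, 196.0], 0.6, [0.31, 0.177]), ([247.0, 242.0], 0.59, [0.448, -0.048])]
tag4 [([234.0, 184.0], 0.72, [0.446, 0.214]), ([189.0, 196.0], 0.6, [0.31, 0.177]), ([247.0, 242.0], 0.59, [0.448, -0.048])]
tape [([264.0, 345.0], 0.56, [0.434, -0.37])]
screwdriver [([255.0, 133.0], 0.69, [0.559, 0.497])]
wrench [([361.0, 354.0], 0.76, [0.632, -0.428])]
glue [([234.0, 187.0], 0.58, [0.446, 0.2]), ([362.0, 219.0], 0.55, [0.778, -0.013])]
gauge [([253.0, 310.0], 0.91, [0.426, -0.273]), ([352.0, 267.0], 0.49, [0.692, -0.184])]
grommet [([250.0, 274.0], 0.52, [0.437, -0.161])]
```

View pics/scene0.png

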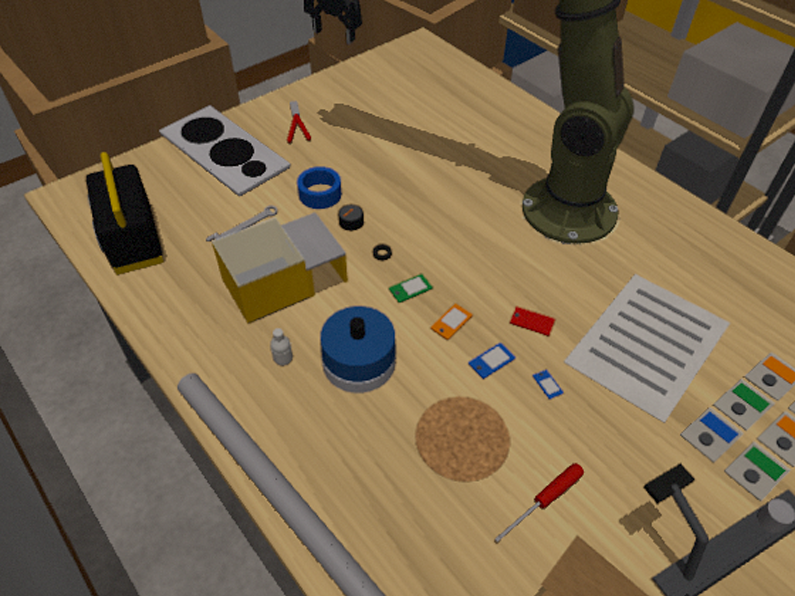

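View pics/side0.png

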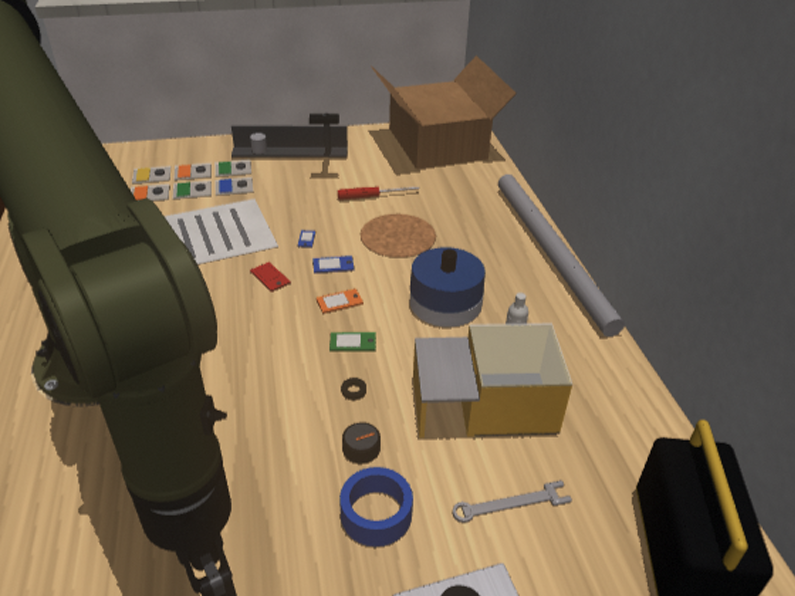

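```bash
python3 - <<'E'
from h import *
for n in ["scene","side"]:
    c=arm.camera(n)
    for r in arm.outline_of("tag1",n): print(n,"tag",np.round(r["location"]),round(r["confidence"],2),rect(c,r["mask"],.007),c["color"][r["mask"]].mean(0).round() if 1 else 0)
    r=arm.outline_of("mat",n)[:1]
    for q in r: print(n,"mat",rect(c,q["mask"],.004))
    for q in arm.outline_of("lid",n)[:1]:
        m=q["mask"]; 
        dark=m&(c["color"].max(2)<60); ys,xs=np.nonzero(dark); print(n,"lid",rect(c,m,.075),"knob px",xs.min(),xs.max(),ys.min(),ys.max())
        print(" knob mean at .106", at(c,(xs.mean(),ys.mean()),.106).round(3))
E
```

```text
scene tag [373. 224.] 0.87 (314.3, 181.6, 86.0, 56.9, -67.1) [141.  28.  19.]
scene tag [286. 206.] 0.65 (452.6, -45.7, 82.2, 45.9, -9.8) [ 87. 123.  90.]
scene tag [347. 256.] 0.65 (447.6, 198.8, 90.0, 51.0, -3.9) [ 87. 102. 130.]
scene tag [384. 268.] 0.62 (403.9, 304.3, 61.0, 31.2, 74.6) [ 90. 106. 136.]
scene mat (606.1, 283.7, 168.4, 167.7, -38.9)
scene lid (655.1, 41.5, 178.1, 139.5, 53.8) knob px 227 277 224 267
 knob mean at .106 [0.68  0.086 0.106]
side tag [193. 197.] 0.89 (313.3, 175.3, 90.3, 48.9, -62.8) [146.  58.  46.]
side tag [232. 186.] 0.76 (446.6, 193.5, 84.4, 54.0, -3.1) [111. 112. 137.]
side tag [313. 193.] 0.69 (670.1, 104.6, 222.9, 149.2, 72.9) [51. 57. 78.]
side tag [246. 242.] 0.65 (449.2, -47.6, 79.2, 49.7, -10.3) [116. 132. 103.]
side tag [241. 213.] 0.55 (442.4, 72.6, 83.3, 50.0, 9.9) [181. 128.  98.]
side tag [362. 354.] 0.43 (626.1, -433.7, 178.1, 40.7, 3.4) [134. 126. 121.]
side tag [218. 169.] 0.41 (400.4, 295.9, 60.3, 31.3, 75.4) [116. 117. 142.]
side mat (606.4, 283.4, 163.0, 162.5, -9.8)
side lid (646.4, 22.1, 202.4, 138.0, 77.3) knob px 290 340 176 218
 knob mean at .106 [ 0.624 -0.043  0.106]
```

The pictures show the lid knob at scene (251,230) and side (316,184). The mat, box and ledge are visible. There are three real tags: green, orange and large blue. I will leave the red one and the small blue one.

```bash
python3 - <<'E'
from h import *
C={n:arm.camera(n) for n in ["scene","side"]}
for n,p in [("scene",(251,230)),("side",(316,184))]:
    c=C[n]; g=c["color"].astype(int); m=np.zeros(g.shape[:2],bool); x,y=p
    m[y-14:y+14,x-12:x+12]=g[y-14:y+14,x-12:x+12].max(2)<42
    nn,l,st,ce=cv2.connectedComponentsWithStats(m.astype(np.uint8)); i=1+st[1:,4].argmax()
    print(n,st[i],ce[i],at(c,ce[i],.106).round(4))
# box: corners clicked /1.42 ; side ledge top z=.09, bin top .118
for n,L in {"side":{"ledgeFL":(415,340,.09),"ledgeFR":(418,403,.09),"ledgeBR":(472,400,.09),"ledgeBL":(470,339,.09),"binBR":(570,383,.118),"binBL":(551,325,.118),"binFL":(470,326,.118),"binFR":(478,385,.118)},
 "scene":{"ledgeF1":(318,216,.09),"ledgeF2":(346,254,.09),"bin_f1":(283,225,.118),"bin_f2":(312,262,.118),"bin_b1":(215,250,.118),"bin_b2":(247,288,.118)}}.items():
    for k,(u,v,z) in L.items(): print(n,k,at(C[n],(u/1.42,v/1.42),z).round(3))
E
```

```text
scene [247 224  10  15 131] [251.27480916 231.11450382] [0.6492 0.0356 0.106 ]Traceback (most recent call last):
  File "<stdin>", line 6, in <module>
ValueError: attempt to get argmax of an empty sequence
```

```bash
python3 - <<'E'
from h import *
C={n:arm.camera(n) for n in ["scene","side"]}
print("knob",at(C["side"],(316,184),.106).round(4))
for n,L in {"side":{"ledgeFL":(415,340,.09),"ledgeFR":(418,403,.09),"ledgeBR":(472,400,.09),"ledgeBL":(470,339,.09),"binBR":(570,383,.118),"binBL":(551,325,.118),"binFL":(470,326,.118),"binFR":(478,385,.118)},
 "scene":{"ledgeF1":(318,216,.09),"ledgeF2":(346,254,.09),"bin_f1":(283,225,.118),"bin_f2":(312,262,.118),"bin_b1":(215,250,.118),"bin_b2":(247,288,.118)}}.items():
    for k,(u,v,z) in L.items(): print(n,k,at(C[n],(u/1.42,v/1.42),z).round(3))
from scipy.spatial.transform import Rotation as Ro
c=arm.camera("wrist"); s=arm.observe(); R=Ro.from_rotvec(s["eef_rot"]).as_matrix()
print(R.round(3)); print("cam in tool",(R.T@(ray(c,(280,210))[0]-s["tcp_pos"])).round(3), "cam z in tool",(R.T@ray(c,(c["cx"],c["cy"]))[1]).round(3), c["fov_y"])
E
```

```text
knob [0.6486 0.0334 0.106 ]
side ledgeFL [ 0.542 -0.151  0.09 ]
side ledgeFR [ 0.515 -0.289  0.09 ]
side ledgeBR [ 0.598 -0.299  0.09 ]
side ledgeBL [ 0.634 -0.165  0.09 ]
side binBR [ 0.746 -0.317  0.118]
side binBL [ 0.766 -0.185  0.118]
side binFL [ 0.632 -0.163  0.118]
side binFR [ 0.606 -0.295  0.118]
scene ledgeF1 [ 0.524 -0.269  0.09 ]
scene ledgeF2 [ 0.544 -0.141  0.09 ]
scene bin_f1 [ 0.611 -0.266  0.118]
scene bin_f2 [ 0.624 -0.143  0.118]
scene bin_b1 [ 0.755 -0.29   0.118]
scene bin_b2 [ 0.758 -0.164  0.118]
[[ 0.94   0.342  0.   ]
 [ 0.342 -0.94  -0.   ]
 [-0.     0.    -1.   ]]
cam in tool [ 0.065 -0.001 -0.144] cam z in tool [-0.265  0.001  0.964] 59.21793876006039
```

```bash
python3 -m crank '[{"x":12,"y":18},{"x":22,"y":33.5},{"x":22,"y":33.5},{"x":22,"y":33.5},{"x":22,"y":33.5},{"x":22,"y":33.5},{"x":22,"y":33.5},{"x":22,"y":33.5},{"x":22,"y":33.5},{"x":22,"y":33.5}]'
python3 -m crank '[{"x":22,"y":33.5},{"x":22,"y":33.5},{"x":22,"y":33.5},{"x":22,"y":33.5},{"x":22,"y":33.5},{"x":22,"y":33.5},{"x":22,"y":33.5},{"x":22,"y":33.5},{"x":22,"y":33.5},{"x":11,"y":16}]'
python3 -c "
from h import *
s=arm.observe();print(s['joint_pos'],s['tcp_pos'],s['eef_rot'])
c=arm.camera('wrist');save(c,'w1.png')
print(proj(c,[.649,.0345,.124]))"
```

```text
[ 1.23606643  0.32099869 -0.07010861  1.45050068  0.02259135  1.37076812
 -0.05690781] [ 0.22216453 -0.61088608  0.2313491 ] [ 3.09381010e+00  5.45174039e-01 -1.73797436e-05]
[ 7850.97628086 10135.06648613]validation failed for argument at $[0]...
validation failed for argument at $[0]...
```

View pics/w1.png

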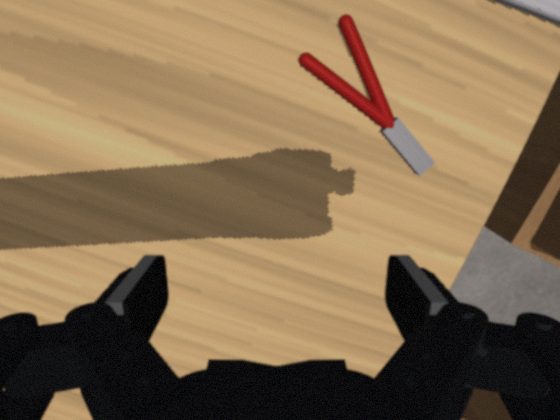

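The moves were refused, and the picture shows only the start view: two open fingers and pliers. Each row probably needs all seven keys.

```bash
python3 -m crank '[{"wx":0,"wy":0,"wz":0,"x":12,"y":18,"z":0,"hand":-1},{"wx":0,"wy":0,"wz":0,"x":22,"y":33.5,"z":0,"hand":-1},{"wx":0,"wy":0,"wz":0,"x":22,"y":33.5,"z":0,"hand":-1},{"wx":0,"wy":0,"wz":0,"x":22,"y":33.5,"z":0,"hand":-1},{"wx":0,"wy":0,"wz":0,"x":22,"y":33.5,"z":0,"hand":-1},{"wx":0,"wy":0,"wz":0,"x":22,"y":33.5,"z":0,"hand":-1},{"wx":0,"wy":0,"wz":0,"x":22,"y":33.5,"z":0,"hand":-1},{"wx":0,"wy":0,"wz":0,"x":22,"y":33.5,"z":0,"hand":-1},{"wx":0,"wy":0,"wz":0,"x":22,"y":33.5,"z":0,"hand":-1},{"wx":0,"wy":0,"wz":0,"x":22,"y":33.5,"z":0,"hand":-1}]'
```

```text
t: 3.03
tcp_pos: [0.4329, -0.2896, 0.2318]
eef_rot: [3.093, 0.545, 0.001]
force: [1.2, 0.1, -0.2]
grip_width: 1.0
```

```bash
python3 -m crank '[{"wx":0,"wy":0,"wz":0,"x":22,"y":33.5,"z":-2,"hand":-1},{"wx":0,"wy":0,"wz":0,"x":22,"y":33.5,"z":-2,"hand":-1},{"wx":0,"wy":0,"wz":0,"x":22,"y":33.5,"z":-2,"hand":-1},{"wx":0,"wy":0,"wz":0,"x":22,"y":33.5,"z":-2,"hand":-1},{"wx":0,"wy":0,"wz":0,"x":22,"y":33.5,"z":-2,"hand":-1},{"wx":0,"wy":0,"wz":0,"x":22,"y":33.5,"z":-2,"hand":-1},{"wx":0,"wy":0,"wz":0,"x":22,"y":33.5,"z":-2,"hand":-1},{"wx":0,"wy":0,"wz":0,"x":22,"y":33.5,"z":-2,"hand":-1},{"wx":0,"wy":0,"wz":0,"x":22,"y":33,"z":-2,"hand":-1},{"wx":0,"wy":0,"wz":0,"x":14,"y":14,"z":-2,"hand":-1}]'
python3 -c "
from h import *
s=arm.observe();print(s['joint_pos'],s['tcp_pos'],s['eef_rot'])
c=arm.camera('wrist');save(c,'w2.png')
print(proj(c,[.649,.0345,.124]))"
```

```text
t: 3.87
tcp_pos: [0.6453, 0.0305, 0.2114]
eef_rot: [-3.089, -0.554, -0.003]
force: [-0.6, 0.7, 0.6]
grip_width: 0.999
[ 0.36609647  0.37776782 -0.58669468  1.47408939  0.20710183  1.35130472
 -1.44858028] [0.64525096 0.0304526  0.21140672] [-3.08869701e+00 -5.54044803e-01 -2.50350471e-03]
[273.23681207 194.27522538]
```

View pics/w2.png

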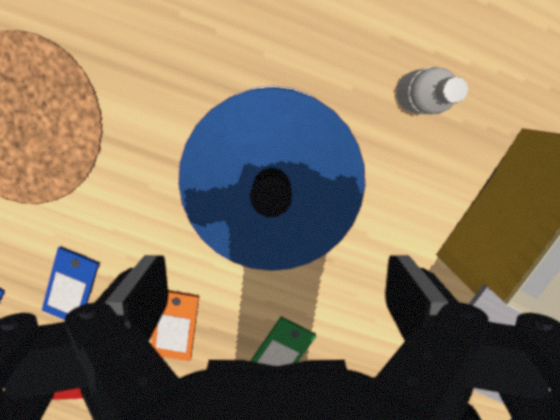

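The knob is at (270,193), within 3 px of my estimate, so I'm descending onto it.

```bash
python3 -m crank '[{"wx":0,"wy":0,"wz":0,"x":4,"y":8,"z":-10,"hand":-1},{"wx":0,"wy":0,"wz":0,"x":0,"y":0,"z":-20,"hand":-1},{"wx":0,"wy":0,"wz":0,"x":0,"y":0,"z":-20,"hand":-1},{"wx":0,"wy":0,"wz":0,"x":0,"y":0,"z":-15,"hand":-1},{"wx":0,"wy":0,"wz":0,"x":0,"y":0,"z":-10,"hand":-1},{"wx":0,"wy":0,"wz":0,"x":0,"y":0,"z":0,"hand":-1},{"wx":0,"wy":0,"wz":0,"x":0,"y":0,"z":0,"hand":-1},{"wx":0,"wy":0,"wz":0,"x":0,"y":0,"z":0,"hand":-1},{"wx":0,"wy":0,"wz":0,"x":0,"y":0,"z":0,"hand":-1},{"wx":0,"wy":0,"wz":0,"x":0,"y":0,"z":0,"hand":-1}]'
```

```text
t: 4.75
tcp_pos: [0.6488, 0.0316, 0.1376]
eef_rot: [3.093, 0.545, 0.003]
force: [-0.0, 0.0, 0.4]
grip_width: 1.001
```

```bash
python3 -m crank '[{"wx":0,"wy":0,"wz":0,"x":0,"y":3,"z":-20,"hand":-1},{"wx":0,"wy":0,"wz":0,"x":0,"y":0,"z":-15,"hand":-1},{"wx":0,"wy":0,"wz":0,"x":0,"y":0,"z":-7,"hand":-1},{"wx":0,"wy":0,"wz":0,"x":0,"y":0,"z":0,"hand":1},{"wx":0,"wy":0,"wz":0,"x":0,"y":0,"z":0,"hand":1},{"wx":0,"wy":0,"wz":0,"x":0,"y":0,"z":0,"hand":1},{"wx":0,"wy":0,"wz":0,"x":0,"y":0,"z":0,"hand":1},{"wx":0,"wy":0,"wz":0,"x":0,"y":0,"z":0,"hand":1},{"wx":0,"wy":0,"wz":0,"x":0,"y":0,"z":0,"hand":1},{"wx":0,"wy":0,"wz":0,"x":0,"y":0,"z":0,"hand":1}]'
```

```text
t: 5.58
tcp_pos: [0.649, 0.0349, 0.0957]
eef_rot: [3.094, 0.545, 0.003]
force: [-1.5, 1.0, 5.3]
grip_width: 0.31
```

```bash
python3 -m crank '[{"wx":0,"wy":0,"wz":0,"x":0,"y":0,"z":5,"hand":1},{"wx":0,"wy":0,"wz":0,"x":0,"y":0,"z":10,"hand":1},{"wx":0,"wy":0,"wz":0,"x":0,"y":0,"z":15,"hand":1},{"wx":0,"wy":0,"wz":0,"x":0,"y":0,"z":15,"hand":1},{"wx":0,"wy":0,"wz":0,"x":0,"y":0,"z":15,"hand":1},{"wx":0,"wy":0,"wz":0,"x":0,"y":0,"z":10,"hand":1},{"wx":0,"wy":0,"wz":0,"x":0,"y":0,"z":5,"hand":1},{"wx":0,"wy":0,"wz":0,"x":0,"y":0,"z":0,"hand":1},{"wx":0,"wy":0,"wz":0,"x":0,"y":0,"z":0,"hand":1},{"wx":0,"wy":0,"wz":0,"x":0,"y":0,"z":0,"hand":1}]'; python3 -c "
from h import *
c=arm.camera('side');save(c,'s3.png',(180,100,420,300),2.5)"
```

```text
t: 6.42
tcp_pos: [0.6474, 0.0344, 0.1682]
eef_rot: [-3.094, -0.545, 0.003]
force: [0.2, 0.2, -1.4]
grip_width: 0.309
```

View pics/s3.png

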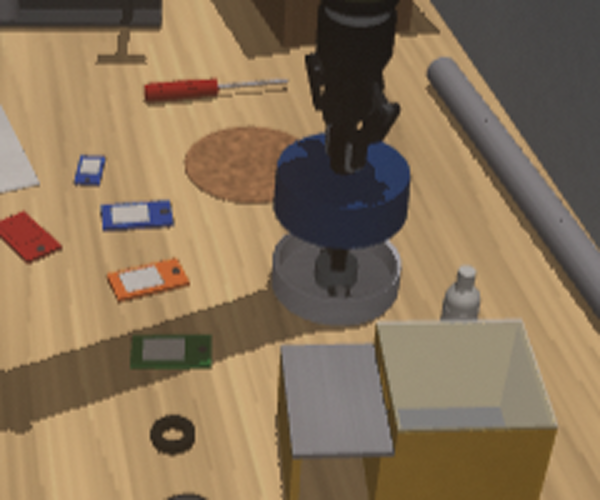

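The lid is held upright, well above the tap. Next is the mat.

```bash
python3 -m crank '[{"wx":0,"wy":0,"wz":0,"x":-2,"y":12,"z":0,"hand":1},{"wx":0,"wy":0,"wz":0,"x":-4,"y":24,"z":0,"hand":1},{"wx":0,"wy":0,"wz":0,"x":-5,"y":30,"z":0,"hand":1},{"wx":0,"wy":0,"wz":0,"x":-5,"y":30,"z":0,"hand":1},{"wx":0,"wy":0,"wz":0,"x":-5,"y":30,"z":0,"hand":1},{"wx":0,"wy":0,"wz":0,"x":-5,"y":30,"z":0,"hand":1},{"wx":0,"wy":0,"wz":0,"x":-5,"y":30,"z":0,"hand":1},{"wx":0,"wy":0,"wz":0,"x":-5,"y":30,"z":0,"hand":1},{"wx":0,"wy":0,"wz":0,"x":-4,"y":24,"z":0,"hand":1},{"wx":0,"wy":0,"wz":0,"x":-2,"y":9,"z":0,"hand":1}]'
python3 -m crank '[{"wx":0,"wy":0,"wz":0,"x":0,"y":0,"z":-10,"hand":1},{"wx":0,"wy":0,"wz":0,"x":0,"y":0,"z":-20,"hand":1},{"wx":0,"wy":0,"wz":0,"x":0,"y":0,"z":-20,"hand":1},{"wx":0,"wy":0,"wz":0,"x":0,"y":0,"z":-15,"hand":1},{"wx":0,"wy":0,"wz":0,"x":0,"y":0,"z":-15,"hand":1},{"wx":0,"wy":0,"wz":0,"x":0,"y":0,"z":-8,"hand":1},{"wx":0,"wy":0,"wz":0,"x":0,"y":0,"z":-5,"hand":1},{"wx":0,"wy":0,"wz":0,"x":0,"y":0,"z":0,"hand":1},{"wx":0,"wy":0,"wz":0,"x":0,"y":0,"z":0,"hand":1},{"wx":0,"wy":0,"wz":0,"x":0,"y":0,"z":0,"hand":1}]'
```

```text
t: 7.3
tcp_pos: [0.6027, 0.2906, 0.169]
eef_rot: [-3.088, -0.556, 0.002]
force: [-1.2, 0.7, -2.4]
grip_width: 0.31
t: 8.13
tcp_pos: [0.6069, 0.2841, 0.0775]
eef_rot: [-3.093, -0.545, -0.003]
force: [0.3, 0.5, -2.3]
grip_width: 0.309
```

```bash
python3 -m crank '[{"wx":0,"wy":0,"wz":0,"x":0,"y":0,"z":-4,"hand":1},{"wx":0,"wy":0,"wz":0,"x":0,"y":0,"z":-3,"hand":1},{"wx":0,"wy":0,"wz":0,"x":0,"y":0,"z":-2,"hand":1},{"wx":0,"wy":0,"wz":0,"x":0,"y":0,"z":-2,"hand":1},{"wx":0,"wy":0,"wz":0,"x":0,"y":0,"z":-1,"hand":1},{"wx":0,"wy":0,"wz":0,"x":0,"y":0,"z":0,"hand":1},{"wx":0,"wy":0,"wz":0,"x":0,"y":0,"z":0,"hand":1},{"wx":0,"wy":0,"wz":0,"x":0,"y":0,"z":0,"hand":1},{"wx":0,"wy":0,"wz":0,"x":0,"y":0,"z":0,"hand":1},{"wx":0,"wy":0,"wz":0,"x":0,"y":0,"z":0,"hand":1}]'
```

```text
t: 8.97
tcp_pos: [0.6062, 0.2837, 0.0644]
eef_rot: [3.094, 0.545, 0.0]
force: [-1.0, 0.8, -3.2]
grip_width: 0.308
```

```bash
python3 -m crank '[{"wx":0,"wy":0,"wz":0,"x":0,"y":0,"z":-1.5,"hand":1},{"wx":0,"wy":0,"wz":0,"x":0,"y":0,"z":0,"hand":1},{"wx":0,"wy":0,"wz":0,"x":0,"y":0,"z":0,"hand":-1},{"wx":0,"wy":0,"wz":0,"x":0,"y":0,"z":0,"hand":-1},{"wx":0,"wy":0,"wz":0,"x":0,"y":0,"z":0,"hand":-1},{"wx":0,"wy":0,"wz":0,"x":0,"y":0,"z":0,"hand":-1},{"wx":0,"wy":0,"wz":0,"x":0,"y":0,"z":0,"hand":-1},{"wx":0,"wy":0,"wz":0,"x":0,"y":0,"z":0,"hand":-1},{"wx":0,"wy":0,"wz":0,"x":0,"y":0,"z":10,"hand":-1},{"wx":0,"wy":0,"wz":0,"x":0,"y":0,"z":20,"hand":-1}]'
python3 -m crank '[{"wx":0,"wy":0,"wz":0,"x":0,"y":0,"z":40,"hand":-1},{"wx":0,"wy":0,"wz":0,"x":0,"y":0,"z":40,"hand":-1},{"wx":0,"wy":0,"wz":0,"x":5,"y":-30,"z":25,"hand":-1},{"wx":0,"wy":0,"wz":0,"x":6,"y":-36,"z":0,"hand":-1},{"wx":0,"wy":0,"wz":0,"x":6,"y":-36,"z":0,"hand":-1},{"wx":0,"wy":0,"wz":0,"x":6,"y":-36,"z":0,"hand":-1},{"wx":0,"wy":0,"wz":0,"x":6,"y":-36,"z":0,"hand":-1},{"wx":0,"wy":0,"wz":0,"x":6,"y":-36,"z":0,"hand":-1},{"wx":0,"wy":0,"wz":0,"x":6,"y":-30,"z":0,"hand":-1},{"wx":0,"wy":0,"wz":0,"x":2,"y":-9,"z":0,"hand":-1}]'
python3 -c "
from h import *
s=arm.observe();print(s['joint_pos'],s['tcp_pos'],s['eef_rot'])
c=arm.camera('wrist');save(c,'w4.png');d=arm.camera('side');
r=arm.outline_of('lid','side');[print(q['location'],q['confidence']) for q in r]
print('expect lid centre px',proj(d,[.606,.284,.036]))
im=np.hstack([c['color'],d['color']])
print('axis top',proj(c,[.649,.0345,.076]))
q=c['color'].astype(int);red=(q[...,0]>110)&(q[...,1]<60)&(q[...,2]<60)
ys,xs=np.nonzero(red);print('red',len(xs),np.median(xs) if len(xs) else 0,np.median(ys) if len(xs) else 0)
"
```

```text
t: 9.8
tcp_pos: [0.6044, 0.2826, 0.0909]
eef_rot: [3.093, 0.545, -0.008]
force: [0.6, -0.0, -0.5]
grip_width: 1.001
t: 10.63
tcp_pos: [0.6503, 0.0265, 0.1984]
eef_rot: [3.092, 0.531, 0.0]
force: [0.4, -1.8, -0.1]
grip_width: 1.0
[ 0.35785968  0.39467001 -0.57702394  1.47806427  0.2220485   1.33320048
 -1.4668027 ] [0.65028227 0.02652813 0.19841869] [3.09192529e+00 5.31140025e-01 4.23996571e-04]
[279.5, 157.8] 0.72
expect lid centre px [280.68633171 156.40651395]
axis top [264.94588974 186.47406723]
red 1121 78.0 394.0
```

View pics/w4.png

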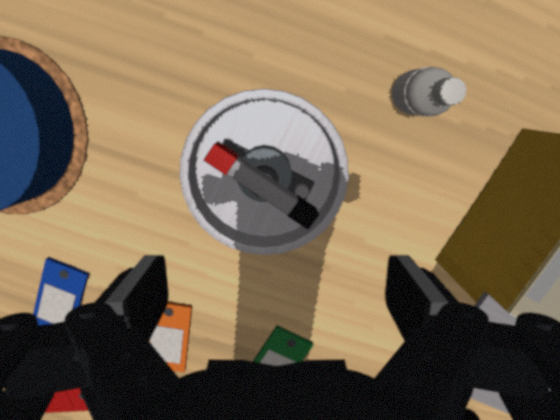

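```bash
python3 -c "
from h import *
c=arm.camera('wrist')
a=at(c,(217,158),.076);b=at(c,(306,212),.076);print(a,b,(a+b)/2,np.linalg.norm(a-b))
d=a-b;print('bar yaw red',np.degrees(np.arctan2(d[1],d[0])))
s=arm.observe();print(s['joint_pos'],s['tcp_pos'],s['eef_rot'])
from scipy.spatial.transform import Rotation as Ro
x=Ro.from_rotvec(s['eef_rot']).as_matrix()[:,0];print('tool yaw',np.degrees(np.arctan2(x[1],x[0])))
"
```

```text
[0.65599265 0.08307081 0.076     ] [0.63968794 0.00736332 0.076     ] [0.6478403  0.04521707 0.076     ] 0.07744331884549138
bar yaw red 77.84615868710961
[ 0.35140082  0.39460371 -0.58440146  1.47981377  0.21848004  1.33250989
 -1.46959528] [0.64890721 0.03661427 0.19837156] [-3.09204365e+00 -5.47099164e-01 -7.90517183e-04]
tool yaw 20.06783778631695
```

```bash
python3 -m crank '[{"wx":0,"wy":0,"wz":0.125,"x":0,"y":-2,"z":0,"hand":-1},{"wx":0,"wy":0,"wz":0.125,"x":0,"y":0,"z":0,"hand":-1},{"wx":0,"wy":0,"wz":0.125,"x":0,"y":0,"z":-10,"hand":-1},{"wx":0,"wy":0,"wz":0.125,"x":0,"y":0,"z":-10,"hand":-1},{"wx":0,"wy":0,"wz":0.125,"x":0,"y":0,"z":-10,"hand":-1},{"wx":0,"wy":0,"wz":0.125,"x":0,"y":0,"z":-10,"hand":-1},{"wx":0,"wy":0,"wz":0.125,"x":0,"y":0,"z":0,"hand":-1},{"wx":0,"wy":0,"wz":0.125,"x":0,"y":0,"z":0,"hand":-1},{"wx":0,"wy":0,"wz":0,"x":0,"y":0,"z":0,"hand":-1},{"wx":0,"wy":0,"wz":0,"x":0,"y":0,"z":0,"hand":-1}]'
python3 -c "
from h import *
s=arm.observe();print(s['joint_pos'],s['tcp_pos'],s['eef_rot'])
c=arm.camera('wrist');save(c,'w5.png')
x=np.array([np.cos(1.3526),np.sin(1.3526),0])
for r in(.046,0,-.046): print(proj(c,np.array([.649,.0345,.076])+r*x))
"
```

```text
t: 11.67
tcp_pos: [0.6489, 0.0354, 0.1582]
eef_rot: [-2.453, -1.961, -0.002]
force: [0.1, 0.2, 0.7]
grip_width: 0.998
[ 0.46784802  0.46244951 -0.74473338  1.52430515  0.31985489  1.27994288
 -0.53843954] [0.64886046 0.0354141  0.15824345] [-2.45317939e+00 -1.96119339e+00 -1.68465787e-03]
[278.95097705 133.81225688]
[279.02505747 206.41912658]
[279.07682202 271.82532422]
```

View pics/w5.png

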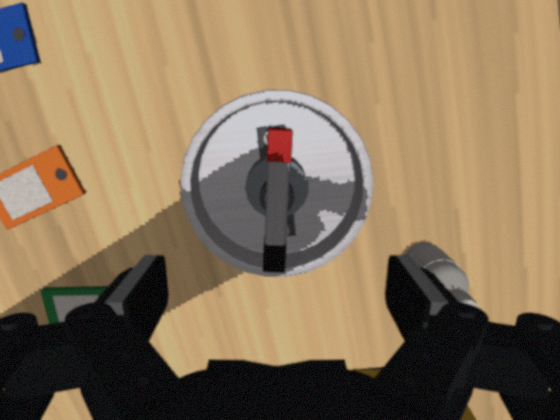

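The bar stands almost vertical in the view, from red (280,130) to black (274,270), centred under the tool. Clockwise turning lowers j7, so I'll take the first and last half turns in two bites. Descending and gripping now.

```bash
python3 -m crank '[{"wx":0,"wy":0,"wz":-0.04,"x":0,"y":-1,"z":-10,"hand":-1},{"wx":0,"wy":0,"wz":0,"x":0,"y":0,"z":-20,"hand":-1},{"wx":0,"wy":0,"wz":0,"x":0,"y":0,"z":-25,"hand":-1},{"wx":0,"wy":0,"wz":0,"x":0,"y":0,"z":-25,"hand":-0.6},{"wx":0,"wy":0,"wz":0,"x":0,"y":0,"z":-18,"hand":-0.3},{"wx":0,"wy":0,"wz":0,"x":0,"y":0,"z":-8,"hand":0},{"wx":0,"wy":0,"wz":0,"x":0,"y":0,"z":-2,"hand":1},{"wx":0,"wy":0,"wz":0,"x":0,"y":0,"z":0,"hand":1},{"wx":0,"wy":0,"wz":0,"x":0,"y":0,"z":0,"hand":1},{"wx":0,"wy":0,"wz":0,"x":0,"y":0,"z":0,"hand":1}]'
python3 -m crank '[{"wx":0,"wy":0,"wz":0,"x":0,"y":0,"z":0,"hand":1},{"wx":0,"wy":0,"wz":0,"x":0,"y":0,"z":0,"hand":1},{"wx":0,"wy":0,"wz":0,"x":0,"y":0,"z":0,"hand":1},{"wx":0,"wy":0,"wz":0,"x":0,"y":0,"z":0,"hand":1},{"wx":0,"wy":0,"wz":-0.03,"x":0,"y":0,"z":0,"hand":1},{"wx":0,"wy":0,"wz":-0.03,"x":0,"y":0,"z":0,"hand":1},{"wx":0,"wy":0,"wz":-0.04,"x":0,"y":0,"z":0,"hand":1},{"wx":0,"wy":0,"wz":0,"x":0,"y":0,"z":0,"hand":1},{"wx":0,"wy":0,"wz":0,"x":0,"y":0,"z":0,"hand":1},{"wx":0,"wy":0,"wz":0,"x":0,"y":0,"z":0,"hand":1}]'
```

```text
t: 12.55
tcp_pos: [0.6488, 0.0325, 0.0513]
eef_rot: [-2.492, -1.912, 0.0]
force: [-4.3, 0.9, 3.0]
grip_width: 0.15
t: 13.38
tcp_pos: [0.6485, 0.0326, 0.0512]
eef_rot: [-2.584, -1.785, 0.001]
force: [-7.1, 1.0, 5.7]
grip_width: 0.149
```

```bash
python3 -m crank '[{"wx":0,"wy":0,"wz":-0.06,"x":-0.5,"y":0,"z":-0.1,"hand":1},{"wx":0,"wy":0,"wz":-0.125,"x":0,"y":0,"z":-0.05,"hand":1},{"wx":0,"wy":0,"wz":-0.125,"x":0,"y":0,"z":-0.05,"hand":1},{"wx":0,"wy":0,"wz":-0.125,"x":0,"y":0,"z":-0.05,"hand":1},{"wx":0,"wy":0,"wz":-0.125,"x":0,"y":0,"z":-0.05,"hand":1},{"wx":0,"wy":0,"wz":-0.125,"x":0,"y":0,"z":-0.05,"hand":1},{"wx":0,"wy":0,"wz":-0.125,"x":0,"y":0,"z":-0.05,"hand":1},{"wx":0,"wy":0,"wz":-0.1,"x":0,"y":0,"z":-0.05,"hand":1},{"wx":0,"wy":0,"wz":0,"x":0,"y":0,"z":0,"hand":1},{"wx":0,"wy":0,"wz":0,"x":0,"y":0,"z":0,"hand":1}]'; python3 -c "
from h import *
s=arm.observe();print(s['joint_pos'],s['wrist_torque'])"
```

```text
t: 14.22
tcp_pos: [0.6461, 0.0349, 0.0508]
eef_rot: [-3.104, -0.47, 0.007]
force: [-10.6, 5.1, 9.0]
grip_width: 0.151
[ 0.29364584  0.50772493 -0.4996429   1.62992464  0.26470684  1.07672505
 -1.55054665] [ 0.71237288  2.35212412 -0.04211428]
```

```bash
python3 -m crank '[{"wx":0,"wy":0,"wz":-0.08,"x":-1,"y":0.6,"z":0.5,"hand":1},{"wx":0,"wy":0,"wz":-0.12,"x":0,"y":0,"z":0,"hand":1},{"wx":0,"wy":0,"wz":-0.12,"x":0,"y":0,"z":0,"hand":1},{"wx":0,"wy":0,"wz":-0.12,"x":0,"y":0,"z":0,"hand":1},{"wx":0,"wy":0,"wz":-0.12,"x":0,"y":0,"z":0,"hand":1},{"wx":0,"wy":0,"wz":-0.12,"x":0,"y":0,"z":0,"hand":1},{"wx":0,"wy":0,"wz":-0.1,"x":0,"y":0,"z":0,"hand":1},{"wx":0,"wy":0,"wz":0,"x":0,"y":0,"z":0,"hand":1},{"wx":0,"wy":0,"wz":0,"x":0,"y":0,"z":0,"hand":1},{"wx":0,"wy":0,"wz":0,"x":0,"y":0,"z":0,"hand":1}]'; python3 -c "
from h import *
s=arm.observe();print(s['joint_pos'],s['wrist_torque'])"
```

```text
t: 15.05
tcp_pos: [0.6459, 0.0379, 0.0506]
eef_rot: [-3.048, 0.742, 0.006]
force: [-6.8, 7.8, 3.1]
grip_width: 0.149
[ 0.18195016  0.48111203 -0.35559118  1.63649491  0.1791765   1.05901025
 -2.27347743] [ 1.55734941  1.55528389 -0.12252921]
```

```bash
python3 -m crank '[{"wx":0,"wy":0,"wz":0,"x":0,"y":0,"z":0,"hand":0},{"wx":0,"wy":0,"wz":0,"x":0,"y":0,"z":0,"hand":0},{"wx":0,"wy":0,"wz":0,"x":0,"y":0,"z":0,"hand":0},{"wx":0,"wy":0,"wz":0,"x":0,"y":0,"z":10,"hand":0},{"wx":0,"wy":0,"wz":0,"x":0,"y":0,"z":20,"hand":0},{"wx":0,"wy":0,"wz":0.1,"x":0,"y":0,"z":20,"hand":-1},{"wx":0,"wy":0,"wz":0.125,"x":0,"y":0,"z":0,"hand":-1},{"wx":0,"wy":0,"wz":0.125,"x":0,"y":0,"z":0,"hand":-1},{"wx":0,"wy":0,"wz":0.125,"x":0,"y":0,"z":0,"hand":-1},{"wx":0,"wy":0,"wz":0.125,"x":0,"y":0,"z":0,"hand":-1}]'
python3 -m crank '[{"wx":0,"wy":0,"wz":0.125,"x":0,"y":0,"z":0,"hand":-1},{"wx":0,"wy":0,"wz":0.125,"x":0,"y":0,"z":0,"hand":-1},{"wx":0,"wy":0,"wz":0.125,"x":0,"y":0,"z":0,"hand":-1},{"wx":0,"wy":0,"wz":0.125,"x":0,"y":0,"z":0,"hand":-1},{"wx":0,"wy":0,"wz":0.125,"x":0,"y":0,"z":0,"hand":-1},{"wx":0,"wy":0,"wz":0.125,"x":0,"y":0,"z":0,"hand":-1},{"wx":0,"wy":0,"wz":0.125,"x":0,"y":0,"z":0,"hand":-1},{"wx":0,"wy":0,"wz":0.125,"x":0,"y":0,"z":0,"hand":-1},{"wx":0,"wy":0,"wz":0.125,"x":0,"y":0,"z":0,"hand":-1},{"wx":0,"wy":0,"wz":0.125,"x":0,"y":0,"z":0,"hand":-1}]'
python3 -m crank '[{"wx":0,"wy":0,"wz":0.125,"x":0,"y":0,"z":0,"hand":-1},{"wx":0,"wy":0,"wz":0.125,"x":0,"y":0,"z":0,"hand":-1},{"wx":0,"wy":0,"wz":0.125,"x":0,"y":0,"z":0,"hand":-1},{"wx":0,"wy":0,"wz":0.125,"x":0,"y":0,"z":0,"hand":-1},{"wx":0,"wy":0,"wz":0.125,"x":0,"y":0,"z":0,"hand":-1},{"wx":0,"wy":0,"wz":0.125,"x":0,"y":0,"z":0,"hand":-1},{"wx":0,"wy":0,"wz":0.125,"x":0,"y":0,"z":0,"hand":-1},{"wx":0,"wy":0,"wz":0.125,"x":0,"y":0,"z":0,"hand":-1},{"wx":0,"wy":0,"wz":0.125,"x":0,"y":0,"z":0,"hand":-1},{"wx":0,"wy":0,"wz":0.125,"x":0,"y":0,"z":0,"hand":-1}]'
python3 -m crank '[{"wx":0,"wy":0,"wz":0,"x":0,"y":0,"z":0,"hand":-1},{"wx":0,"wy":0,"wz":0,"x":0,"y":0,"z":0,"hand":-1},{"wx":0,"wy":0,"wz":0,"x":0,"y":0,"z":0,"hand":-1},{"wx":0,"wy":0,"wz":0,"x":0,"y":0,"z":0,"hand":-1},{"wx":0,"wy":0,"wz":0,"x":0,"y":0,"z":0,"hand":-1},{"wx":0,"wy":0,"wz":0,"x":0,"y":0,"z":0,"hand":-1},{"wx":0,"wy":0,"wz":0,"x":0,"y":0,"z":0,"hand":-1},{"wx":0,"wy":0,"wz":0,"x":0,"y":0,"z":0,"hand":-1},{"wx":0,"wy":0,"wz":0,"x":0,"y":0,"z":0,"hand":-1},{"wx":0,"wy":0,"wz":0,"x":0,"y":0,"z":0,"hand":-1}]'
python3 -c "
from h import *
from scipy.spatial.transform import Rotation as Ro
s=arm.observe();print(s['joint_pos'],s['tcp_pos']);x=Ro.from_rotvec(s['eef_rot']).as_matrix()[:,0];print('tool yaw',np.degrees(np.arctan2(x[1],x[0])))
c=arm.camera('wrist');save(c,'w6.png',(120,50,440,350),2);print(proj(c,[.6475,.0355,.075]))"
```

```text
t: 15.88
tcp_pos: [0.6485, 0.0313, 0.1013]
eef_rot: [3.135, 0.194, 0.003]
force: [0.9, -0.3, -0.5]
grip_width: 1.003
t: 16.72
tcp_pos: [0.6484, 0.0312, 0.101]
eef_rot: [2.428, 1.991, 0.001]
force: [0.4, -0.5, 0.0]
grip_width: 1.0
t: 17.55
tcp_pos: [0.6484, 0.031, 0.1009]
eef_rot: [0.805, 3.035, -0.001]
force: [0.5, 0.2, -0.8]
grip_width: 0.999
t: 18.38
tcp_pos: [0.6476, 0.0323, 0.0999]
eef_rot: [0.812, 3.035, 0.0]
force: [1.1, -1.3, -0.2]
grip_width: 1.003
[ 0.59368666  0.58653276 -0.9294894   1.581904    0.49109308  1.22344263
  0.62156552] [0.64761129 0.0322748  0.09986129]
tool yaw 150.04050137323873
[283.8021511  238.29881389]
```

View pics/w6.png

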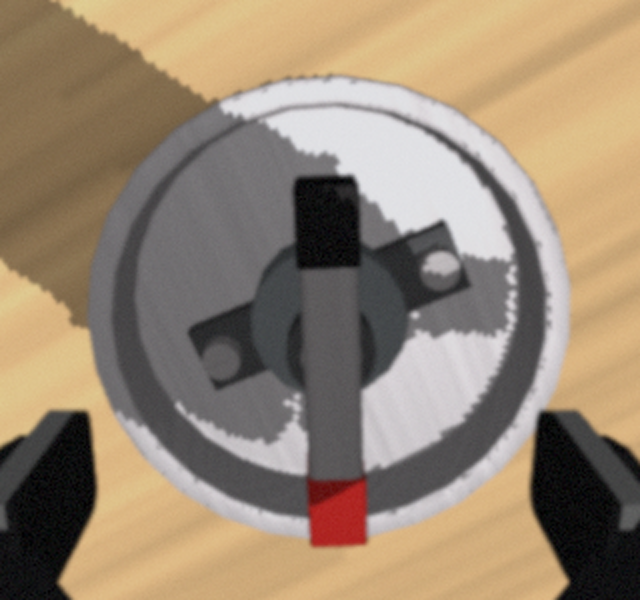

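The bar is centred about 2.5 mm right of the tool and tilted 2°, so I'll correct both and regrip.

```bash
python3 -m crank '[{"wx":0,"wy":0,"wz":0.035,"x":1.2,"y":2.2,"z":-10,"hand":-1},{"wx":0,"wy":0,"wz":0,"x":0,"y":0,"z":-15,"hand":-0.6},{"wx":0,"wy":0,"wz":0,"x":0,"y":0,"z":-15,"hand":-0.3},{"wx":0,"wy":0,"wz":0,"x":0,"y":0,"z":-8,"hand":0},{"wx":0,"wy":0,"wz":0,"x":0,"y":0,"z":-2,"hand":0.3},{"wx":0,"wy":0,"wz":0,"x":0,"y":0,"z":0,"hand":1},{"wx":0,"wy":0,"wz":0,"x":0,"y":0,"z":0,"hand":1},{"wx":0,"wy":0,"wz":0,"x":0,"y":0,"z":0,"hand":1},{"wx":0,"wy":0,"wz":0,"x":0,"y":0,"z":0,"hand":1},{"wx":0,"wy":0,"wz":0,"x":0,"y":0,"z":0,"hand":1}]'
python3 -m crank '[{"wx":0,"wy":0,"wz":0,"x":0,"y":0,"z":0,"hand":1},{"wx":0,"wy":0,"wz":-0.06,"x":0,"y":0,"z":0,"hand":1},{"wx":0,"wy":0,"wz":-0.12,"x":0,"y":0,"z":0,"hand":1},{"wx":0,"wy":0,"wz":-0.12,"x":0,"y":0,"z":0,"hand":1},{"wx":0,"wy":0,"wz":-0.12,"x":0,"y":0,"z":0,"hand":1},{"wx":0,"wy":0,"wz":-0.12,"x":0,"y":0,"z":0,"hand":1},{"wx":0,"wy":0,"wz":-0.12,"x":0,"y":0,"z":0,"hand":1},{"wx":0,"wy":0,"wz":-0.04,"x":0,"y":0,"z":0,"hand":1},{"wx":0,"wy":0,"wz":0,"x":0,"y":0,"z":0,"hand":1},{"wx":0,"wy":0,"wz":0,"x":0,"y":0,"z":0,"hand":1}]'; python3 -c "
from h import *
s=arm.observe();print(s['joint_pos'],s['wrist_torque'])"
```

```text
t: 19.27
tcp_pos: [0.6492, 0.0361, 0.0497]
eef_rot: [0.756, 3.048, 0.004]
force: [3.1, 4.1, -7.5]
grip_width: 0.152
t: 20.1
tcp_pos: [0.6489, 0.0362, 0.0494]
eef_rot: [-1.757, -2.604, -0.004]
force: [3.9, 3.1, -9.2]
grip_width: 0.152
[ 0.48173431  0.58612332 -0.76616423  1.62126189  0.43929905  1.11344475
 -0.01432262] [ 0.77228634 -0.60223317 -0.08115548]
```

```bash
python3 -m crank '[{"wx":0,"wy":0,"wz":-0.06,"x":0,"y":0,"z":-0.4,"hand":1},{"wx":0,"wy":0,"wz":-0.12,"x":0,"y":0,"z":-0.4,"hand":1},{"wx":0,"wy":0,"wz":-0.12,"x":0,"y":0,"z":0,"hand":1},{"wx":0,"wy":0,"wz":-0.12,"x":0,"y":0,"z":0,"hand":1},{"wx":0,"wy":0,"wz":-0.12,"x":0,"y":0,"z":0,"hand":1},{"wx":0,"wy":0,"wz":-0.08,"x":0,"y":0,"z":0,"hand":1},{"wx":0,"wy":0,"wz":-0.04,"x":0,"y":0,"z":0,"hand":1},{"wx":0,"wy":0,"wz":0,"x":0,"y":0,"z":0,"hand":1},{"wx":0,"wy":0,"wz":0,"x":0,"y":0,"z":0,"hand":1},{"wx":0,"wy":0,"wz":0,"x":0,"y":0,"z":0,"hand":1}]'
python3 -m crank '[{"wx":0,"wy":0,"wz":0,"x":0,"y":0,"z":0,"hand":1},{"wx":0,"wy":0,"wz":0,"x":0,"y":0,"z":0,"hand":1},{"wx":0,"wy":0,"wz":0.06,"x":0,"y":0,"z":0,"hand":1},{"wx":0,"wy":0,"wz":0.12,"x":0,"y":0,"z":0,"hand":1},{"wx":0,"wy":0,"wz":0.12,"x":0,"y":0,"z":0,"hand":1},{"wx":0,"wy":0,"wz":0.12,"x":0,"y":0,"z":0,"hand":1},{"wx":0,"wy":0,"wz":0.12,"x":0,"y":0,"z":0,"hand":1},{"wx":0,"wy":0,"wz":0.12,"x":0,"y":0,"z":0,"hand":1},{"wx":0,"wy":0,"wz":0.12,"x":0,"y":0,"z":0,"hand":1},{"wx":0,"wy":0,"wz":0.12,"x":0,"y":0,"z":0,"hand":1}]'
python3 -m crank '[{"wx":0,"wy":0,"wz":0.12,"x":0,"y":0,"z":0,"hand":1},{"wx":0,"wy":0,"wz":0.12,"x":0,"y":0,"z":0,"hand":1},{"wx":0,"wy":0,"wz":0.12,"x":0,"y":0,"z":0,"hand":1},{"wx":0,"wy":0,"wz":0.12,"x":0,"y":0,"z":0,"hand":1},{"wx":0,"wy":0,"wz":0.12,"x":0,"y":0,"z":0,"hand":1},{"wx":0,"wy":0,"wz":0.06,"x":0,"y":0,"z":0,"hand":1},{"wx":0,"wy":0,"wz":0.04,"x":0,"y":0,"z":0,"hand":1},{"wx":0,"wy":0,"wz":0,"x":0,"y":0,"z":0,"hand":1},{"wx":0,"wy":0,"wz":0,"x":0,"y":0,"z":0,"hand":1},{"wx":0,"wy":0,"wz":0,"x":0,"y":0,"z":0,"hand":1}]'; python3 -c "
from h import *
s=arm.observe();print(s['joint_pos'],s['wrist_torque'])"
```

```text
t: 20.93
tcp_pos: [0.6488, 0.0363, 0.0491]
eef_rot: [-2.503, -1.895, -0.003]
force: [2.4, 4.1, -5.3]
grip_width: 0.146
t: 21.77
tcp_pos: [0.6491, 0.036, 0.0495]
eef_rot: [-1.423, -2.801, -0.004]
force: [2.5, 4.5, -5.6]
grip_width: 0.149
t: 22.6
tcp_pos: [0.6494, 0.036, 0.0497]
eef_rot: [0.384, 3.116, 0.004]
force: [2.5, 5.0, -3.4]
grip_width: 0.15
[ 0.59826236  0.66434335 -0.94827193  1.61679959  0.57548312  1.16169756
  0.84100136] [ 0.92697152 -0.41031068  0.09445084]
```

```bash
python3 -m crank '[{"wx":0,"wy":0,"wz":-0.06,"x":0,"y":0,"z":0,"hand":1},{"wx":0,"wy":0,"wz":-0.12,"x":0,"y":0,"z":0,"hand":1},{"wx":0,"wy":0,"wz":-0.12,"x":0,"y":0,"z":-0.1,"hand":1},{"wx":0,"wy":0,"wz":-0.12,"x":0,"y":0,"z":0,"hand":1},{"wx":0,"wy":0,"wz":-0.12,"x":0,"y":0,"z":-0.1,"hand":1},{"wx":0,"wy":0,"wz":-0.12,"x":0,"y":0,"z":0,"hand":1},{"wx":0,"wy":0,"wz":-0.12,"x":0,"y":0,"z":-0.1,"hand":1},{"wx":0,"wy":0,"wz":-0.12,"x":0,"y":0,"z":0,"hand":1},{"wx":0,"wy":0,"wz":-0.12,"x":0,"y":0,"z":-0.1,"hand":1},{"wx":0,"wy":0,"wz":-0.12,"x":0,"y":0,"z":0,"hand":1}]'
python3 -m crank '[{"wx":0,"wy":0,"wz":-0.12,"x":0,"y":0,"z":0,"hand":1},{"wx":0,"wy":0,"wz":-0.12,"x":0,"y":0,"z":0,"hand":1},{"wx":0,"wy":0,"wz":-0.12,"x":0,"y":0,"z":-0.1,"hand":1},{"wx":0,"wy":0,"wz":-0.12,"x":0,"y":0,"z":0,"hand":1},{"wx":0,"wy":0,"wz":-0.12,"x":0,"y":0,"z":-0.1,"hand":1},{"wx":0,"wy":0,"wz":-0.12,"x":0,"y":0,"z":0,"hand":1},{"wx":0,"wy":0,"wz":-0.12,"x":0,"y":0,"z":-0.1,"hand":1},{"wx":0,"wy":0,"wz":-0.12,"x":0,"y":0,"z":0,"hand":1},{"wx":0,"wy":0,"wz":-0.12,"x":0,"y":0,"z":-0.1,"hand":1},{"wx":0,"wy":0,"wz":-0.12,"x":0,"y":0,"z":0,"hand":1}]'
python3 -m crank '[{"wx":0,"wy":0,"wz":-0.12,"x":0,"y":0,"z":0,"hand":1},{"wx":0,"wy":0,"wz":-0.12,"x":0,"y":0,"z":0,"hand":1},{"wx":0,"wy":0,"wz":-0.12,"x":0,"y":0,"z":-0.1,"hand":1},{"wx":0,"wy":0,"wz":-0.12,"x":0,"y":0,"z":0,"hand":1},{"wx":0,"wy":0,"wz":-0.12,"x":0,"y":0,"z":-0.1,"hand":1},{"wx":0,"wy":0,"wz":-0.12,"x":0,"y":0,"z":0,"hand":1},{"wx":0,"wy":0,"wz":-0.09,"x":0,"y":0,"z":0,"hand":1},{"wx":0,"wy":0,"wz":0,"x":0,"y":0,"z":0,"hand":1},{"wx":0,"wy":0,"wz":0,"x":0,"y":0,"z":0,"hand":1},{"wx":0,"wy":0,"wz":0,"x":0,"y":0,"z":0,"hand":1}]'; python3 -c "
from h import *
s=arm.observe();print(s['joint_pos'],s['wrist_torque'])"
```

```text
t: 23.43
tcp_pos: [0.649, 0.0362, 0.0492]
eef_rot: [-2.012, -2.412, -0.003]
force: [2.0, 5.2, -4.6]
grip_width: 0.153
t: 24.27
tcp_pos: [0.649, 0.0367, 0.0488]
eef_rot: [-3.021, -0.854, -0.002]
force: [1.3, 4.2, -4.7]
grip_width: 0.149
t: 25.1
tcp_pos: [0.6492, 0.0368, 0.0485]
eef_rot: [-3.114, 0.394, -0.001]
force: [2.1, 5.9, -5.1]
grip_width: 0.148
[ 0.17117079  0.48507233 -0.34185176  1.63324887  0.17783311  1.05290824
 -2.04506544] [ 1.36703321 -0.52923682 -0.09098172]
```

Yaw is −14.4° as planned. Next I go back 1.6 and hold.

```bash
python3 -m crank '[{"wx":0,"wy":0,"wz":0.06,"x":0,"y":0,"z":0,"hand":1},{"wx":0,"wy":0,"wz":0.12,"x":0,"y":0,"z":0,"hand":1},{"wx":0,"wy":0,"wz":0.12,"x":0,"y":0,"z":0,"hand":1},{"wx":0,"wy":0,"wz":0.12,"x":0,"y":0,"z":0.1,"hand":1},{"wx":0,"wy":0,"wz":0.12,"x":0,"y":0,"z":0,"hand":1},{"wx":0,"wy":0,"wz":0.12,"x":0,"y":0,"z":0.1,"hand":1},{"wx":0,"wy":0,"wz":0.12,"x":0,"y":0,"z":0,"hand":1},{"wx":0,"wy":0,"wz":0.12,"x":0,"y":0,"z":0.1,"hand":1},{"wx":0,"wy":0,"wz":0.12,"x":0,"y":0,"z":0,"hand":1},{"wx":0,"wy":0,"wz":0.12,"x":0,"y":0,"z":0.1,"hand":1}]'
python3 -m crank '[{"wx":0,"wy":0,"wz":0.12,"x":0,"y":0,"z":0,"hand":1},{"wx":0,"wy":0,"wz":0.12,"x":0,"y":0,"z":0.1,"hand":1},{"wx":0,"wy":0,"wz":0.12,"x":0,"y":0,"z":0,"hand":1},{"wx":0,"wy":0,"wz":0.06,"x":0,"y":0,"z":0,"hand":1},{"wx":0,"wy":0,"wz":0.04,"x":0,"y":0,"z":0,"hand":1},{"wx":0,"wy":0,"wz":0,"x":0,"y":0,"z":0,"hand":1},{"wx":0,"wy":0,"wz":0,"x":0,"y":0,"z":0,"hand":1},{"wx":0,"wy":0,"wz":0,"x":0,"y":0,"z":0,"hand":1},{"wx":0,"wy":0,"wz":0,"x":0,"y":0,"z":0,"hand":1},{"wx":0,"wy":0,"wz":0,"x":0,"y":0,"z":0,"hand":1}]'; python3 -c "
from h import *
s=arm.observe();print(s['joint_pos'],s['wrist_torque'])"
```

```text
t: 25.93
tcp_pos: [0.6489, 0.0365, 0.049]
eef_rot: [-2.831, -1.356, -0.003]
force: [1.8, 5.7, -5.0]
grip_width: 0.148
t: 26.77
tcp_pos: [0.6489, 0.0363, 0.0491]
eef_rot: [-2.453, -1.96, -0.003]
force: [1.0, 4.6, -4.2]
grip_width: 0.149
[ 0.39722497  0.547436   -0.64488227  1.62439568  0.35818741  1.09024241
 -0.56724681] [ 1.2469379  -0.13717792  0.11678273]
```

```bash
python3 -m crank '[{"wx":0,"wy":0,"wz":-0.06,"x":0,"y":0,"z":0,"hand":1},{"wx":0,"wy":0,"wz":-0.12,"x":0,"y":0,"z":0,"hand":1},{"wx":0,"wy":0,"wz":-0.12,"x":0,"y":0,"z":-0.1,"hand":1},{"wx":0,"wy":0,"wz":-0.12,"x":0,"y":0,"z":0,"hand":1},{"wx":0,"wy":0,"wz":-0.12,"x":0,"y":0,"z":-0.1,"hand":1},{"wx":0,"wy":0,"wz":-0.12,"x":0,"y":0,"z":0,"hand":1},{"wx":0,"wy":0,"wz":-0.12,"x":0,"y":0,"z":-0.1,"hand":1},{"wx":0,"wy":0,"wz":-0.12,"x":0,"y":0,"z":0,"hand":1},{"wx":0,"wy":0,"wz":-0.12,"x":0,"y":0,"z":-0.1,"hand":1},{"wx":0,"wy":0,"wz":-0.12,"x":0,"y":0,"z":0,"hand":1}]'
python3 -m crank '[{"wx":0,"wy":0,"wz":-0.12,"x":0,"y":0,"z":0,"hand":1},{"wx":0,"wy":0,"wz":-0.12,"x":0,"y":0,"z":-0.1,"hand":1},{"wx":0,"wy":0,"wz":-0.12,"x":0,"y":0,"z":0,"hand":1},{"wx":0,"wy":0,"wz":-0.12,"x":0,"y":0,"z":-0.1,"hand":1},{"wx":0,"wy":0,"wz":-0.08,"x":0,"y":0,"z":0,"hand":1},{"wx":0,"wy":0,"wz":0,"x":0,"y":0,"z":0,"hand":1},{"wx":0,"wy":0,"wz":0,"x":0,"y":0,"z":0,"hand":1},{"wx":0,"wy":0,"wz":0,"x":0,"y":0,"z":0,"hand":0},{"wx":0,"wy":0,"wz":0,"x":0,"y":0,"z":0,"hand":0},{"wx":0,"wy":0,"wz":0,"x":0,"y":0,"z":0,"hand":0}]'
python3 -m crank '[{"wx":0,"wy":0,"wz":0,"x":0,"y":0,"z":0,"hand":0},{"wx":0,"wy":0,"wz":0,"x":0,"y":0,"z":20,"hand":0},{"wx":0,"wy":0,"wz":0,"x":0,"y":0,"z":30,"hand":-1},{"wx":0,"wy":0,"wz":0.125,"x":0,"y":0,"z":0,"hand":-1},{"wx":0,"wy":0,"wz":0.125,"x":0,"y":0,"z":0,"hand":-1},{"wx":0,"wy":0,"wz":0.125,"x":0,"y":0,"z":0,"hand":-1},{"wx":0,"wy":0,"wz":0.125,"x":0,"y":0,"z":0,"hand":-1},{"wx":0,"wy":0,"wz":0.125,"x":0,"y":0,"z":0,"hand":-1},{"wx":0,"wy":0,"wz":0.125,"x":0,"y":0,"z":0,"hand":-1},{"wx":0,"wy":0,"wz":0.125,"x":0,"y":0,"z":0,"hand":-1}]'
python3 -m crank '[{"wx":0,"wy":0,"wz":0.125,"x":0,"y":0,"z":0,"hand":-1},{"wx":0,"wy":0,"wz":0.125,"x":0,"y":0,"z":0,"hand":-1},{"wx":0,"wy":0,"wz":0.125,"x":0,"y":0,"z":0,"hand":-1},{"wx":0,"wy":0,"wz":0.125,"x":0,"y":0,"z":0,"hand":-1},{"wx":0,"wy":0,"wz":0.125,"x":0,"y":0,"z":0,"hand":-1},{"wx":0,"wy":0,"wz":0.125,"x":0,"y":0,"z":0,"hand":-1},{"wx":0,"wy":0,"wz":0.125,"x":0,"y":0,"z":0,"hand":-1},{"wx":0,"wy":0,"wz":0.125,"x":0,"y":0,"z":0,"hand":-1},{"wx":0,"wy":0,"wz":0.125,"x":0,"y":0,"z":0,"hand":-1},{"wx":0,"wy":0,"wz":0.125,"x":0,"y":0,"z":0,"hand":-1}]'
python3 -m crank '[{"wx":0,"wy":0,"wz":0.125,"x":0,"y":0,"z":0,"hand":-1},{"wx":0,"wy":0,"wz":0.125,"x":0,"y":0,"z":0,"hand":-1},{"wx":0,"wy":0,"wz":0.125,"x":0,"y":0,"z":0,"hand":-1},{"wx":0,"wy":0,"wz":0.125,"x":0,"y":0,"z":0,"hand":-1},{"wx":0,"wy":0,"wz":0.125,"x":0,"y":0,"z":0,"hand":-1},{"wx":0,"wy":0,"wz":0.125,"x":0,"y":0,"z":0,"hand":-1},{"wx":0,"wy":0,"wz":0.125,"x":0,"y":0,"z":0,"hand":-1},{"wx":0,"wy":0,"wz":0.125,"x":0,"y":0,"z":0,"hand":-1},{"wx":0,"wy":0,"wz":0,"x":0,"y":0,"z":0,"hand":-1},{"wx":0,"wy":0,"wz":0,"x":0,"y":0,"z":0,"hand":-1}]'
python3 -c "
from h import *
from scipy.spatial.transform import Rotation as Ro
s=arm.observe();print(s['joint_pos'],s['tcp_pos']);x=Ro.from_rotvec(s['eef_rot']).as_matrix()[:,0];print('tool yaw',np.degrees(np.arctan2(x[1],x[0])))
c=arm.camera('wrist');save(c,'w7.png',(120,50,440,350),2);print(proj(c,[.649,.0355,.074]),c['cx'])"
```

```text
t: 27.6
tcp_pos: [0.649, 0.0367, 0.0486]
eef_rot: [-3.123, -0.318, -0.002]
force: [1.3, 5.4, -4.7]
grip_width: 0.151
t: 28.43
tcp_pos: [0.6491, 0.0329, 0.0487]
eef_rot: [3.091, -0.556, 0.001]
force: [0.1, 0.4, 0.6]
grip_width: 0.501
t: 29.27
tcp_pos: [0.6489, 0.0336, 0.0983]
eef_rot: [3.033, 0.815, -0.0]
force: [-0.3, 0.9, 0.1]
grip_width: 1.004
t: 30.1
tcp_pos: [0.6489, 0.0334, 0.0983]
eef_rot: [1.983, 2.435, -0.001]
force: [0.1, 0.5, -0.3]
grip_width: 1.0
t: 30.93
tcp_pos: [0.6489, 0.0336, 0.098]
eef_rot: [-0.588, -3.086, 0.0]
force: [-0.6, -1.0, -0.1]
grip_width: 0.999
[ 0.57030243  0.57783765 -0.89753232  1.58046133  0.47322121  1.21482208
  0.77781666] [0.64886737 0.03364081 0.09800226]
tool yaw 158.41467464494528
[281.41688912 241.41261892] 276.23555032896667
```

View pics/w7.png

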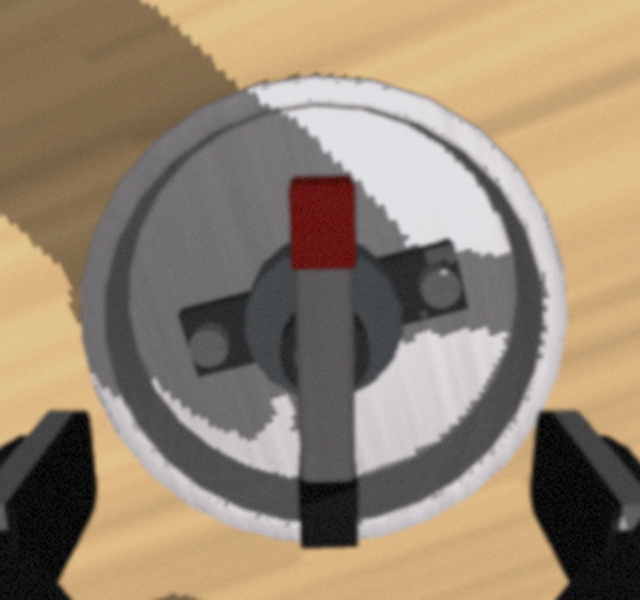

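The red end is at yaw ≈ 159.5°, against 160.5° predicted. The tap is therefore about 4.8 rad past its start. I'll regrip and finish the forward turn.

```bash
python3 -m crank '[{"wx":0,"wy":0,"wz":0.02,"x":0.5,"y":1.4,"z":-10,"hand":-1},{"wx":0,"wy":0,"wz":0,"x":0,"y":0,"z":-15,"hand":-0.6},{"wx":0,"wy":0,"wz":0,"x":0,"y":0,"z":-15,"hand":-0.3},{"wx":0,"wy":0,"wz":0,"x":0,"y":0,"z":-8,"hand":0},{"wx":0,"wy":0,"wz":0,"x":0,"y":0,"z":-2,"hand":0.3},{"wx":0,"wy":0,"wz":0,"x":0,"y":0,"z":0,"hand":1},{"wx":0,"wy":0,"wz":0,"x":0,"y":0,"z":0,"hand":1},{"wx":0,"wy":0,"wz":0,"x":0,"y":0,"z":0,"hand":1},{"wx":0,"wy":0,"wz":0,"x":0,"y":0,"z":0,"hand":1},{"wx":0,"wy":0,"wz":0,"x":0,"y":0,"z":0,"hand":1}]'
python3 -m crank '[{"wx":0,"wy":0,"wz":0,"x":0,"y":0,"z":0,"hand":1},{"wx":0,"wy":0,"wz":-0.06,"x":0,"y":0,"z":0,"hand":1},{"wx":0,"wy":0,"wz":-0.12,"x":0,"y":0,"z":0,"hand":1},{"wx":0,"wy":0,"wz":-0.12,"x":0,"y":0,"z":-0.1,"hand":1},{"wx":0,"wy":0,"wz":-0.12,"x":0,"y":0,"z":0,"hand":1},{"wx":0,"wy":0,"wz":-0.12,"x":0,"y":0,"z":-0.1,"hand":1},{"wx":0,"wy":0,"wz":-0.12,"x":0,"y":0,"z":0,"hand":1},{"wx":0,"wy":0,"wz":-0.12,"x":0,"y":0,"z":-0.1,"hand":1},{"wx":0,"wy":0,"wz":-0.12,"x":0,"y":0,"z":0,"hand":1},{"wx":0,"wy":0,"wz":-0.12,"x":0,"y":0,"z":0,"hand":1}]'
python3 -m crank '[{"wx":0,"wy":0,"wz":-0.12,"x":0,"y":0,"z":0,"hand":1},{"wx":0,"wy":0,"wz":-0.12,"x":0,"y":0,"z":-0.1,"hand":1},{"wx":0,"wy":0,"wz":-0.12,"x":0,"y":0,"z":0,"hand":1},{"wx":0,"wy":0,"wz":-0.08,"x":0,"y":0,"z":0,"hand":1},{"wx":0,"wy":0,"wz":-0.03,"x":0,"y":0,"z":0,"hand":1},{"wx":0,"wy":0,"wz":0,"x":0,"y":0,"z":0,"hand":1},{"wx":0,"wy":0,"wz":0,"x":0,"y":0,"z":0,"hand":1},{"wx":0,"wy":0,"wz":0,"x":0,"y":0,"z":0,"hand":1},{"wx":0,"wy":0,"wz":0,"x":0,"y":0,"z":0,"hand":1},{"wx":0,"wy":0,"wz":0,"x":0,"y":0,"z":0,"hand":1}]'
python3 -m crank '[{"wx":0,"wy":0,"wz":0,"x":0,"y":0,"z":0,"hand":0},{"wx":0,"wy":0,"wz":0,"x":0,"y":0,"z":0,"hand":0},{"wx":0,"wy":0,"wz":0,"x":0,"y":0,"z":0,"hand":0},{"wx":0,"wy":0,"wz":0,"x":0,"y":0,"z":0,"hand":0},{"wx":0,"wy":0,"wz":0,"x":0,"y":0,"z":20,"hand":0},{"wx":0,"wy":0,"wz":0,"x":0,"y":0,"z":30,"hand":-1},{"wx":0,"wy":0,"wz":0,"x":0,"y":0,"z":40,"hand":-1},{"wx":0,"wy":0,"wz":0,"x":0,"y":0,"z":30,"hand":-1},{"wx":0,"wy":0,"wz":0,"x":0,"y":0,"z":0,"hand":-1},{"wx":0,"wy":0,"wz":0,"x":0,"y":0,"z":0,"hand":-1}]'
python3 -c "
from h import *
from scipy.spatial.transform import Rotation as Ro
s=arm.observe();print(s['joint_pos'],s['tcp_pos']);x=Ro.from_rotvec(s['eef_rot']).as_matrix()[:,0];print('tool yaw',np.degrees(np.arctan2(x[1],x[0])))
c=arm.camera('wrist');q=c['color'].astype(int);red=((q[...,0]>110)&(q[...,1]<60)&(q[...,2]<60)).astype(np.uint8)
n,l,st,ce=cv2.connectedComponentsWithStats(red)
for i in range(1,n):
  if st[i,4]>40:
    p=at(c,ce[i],.073);v=p-[.649,.0355,.073];print(st[i,4],ce[i],p,np.degrees(np.arctan2(v[1],v[0])),np.linalg.norm(v))
d=arm.camera('scene')
for n,c in (('scene',d),('side',arm.camera('side'))):
  for r in arm.outline_of('tag1',n)[:6]: print(n,'tag',np.round(r['location']),round(r['confidence'],2),rect(c,r['mask'],.007),np.median(c['color'][r['mask']],0))
"
```

```text
t: 31.82
tcp_pos: [0.6494, 0.0364, 0.048]
eef_rot: [0.551, 3.093, 0.001]
force: [0.7, 2.2, -5.9]
grip_width: 0.155
t: 32.65
tcp_pos: [0.6492, 0.0365, 0.0476]
eef_rot: [-1.997, -2.425, -0.001]
force: [1.8, 2.5, -5.5]
grip_width: 0.152
t: 33.48
tcp_pos: [0.6492, 0.0365, 0.0474]
eef_rot: [-2.501, -1.9, -0.001]
force: [1.1, 3.1, -6.7]
grip_width: 0.154
t: 34.32
tcp_pos: [0.651, 0.0357, 0.1708]
eef_rot: [2.499, 1.897, 0.006]
force: [-0.2, -0.7, 0.1]
grip_width: 0.999
[ 0.37595812  0.42056946 -0.6167438   1.51248319  0.25084435  1.28252476
 -0.5422226 ] [0.65099539 0.03568071 0.17080795]
tool yaw 74.39554274191192
532 [272.53571429 141.43421053] [0.6582199  0.07375672 0.073     ] 76.45006618706687 0.039352045543411526
scene tag [345. 257.] 0.91 (447.5, 196.5, 90.1, 54.9, -3.9) [115. 106. 144.]
scene tag [384. 269.] 0.74 (404.6, 304.8, 62.1, 33.1, 77.7) [ 98.5 104.  144.5]
scene tag [288. 206.] 0.73 (452.3, -45.3, 85.5, 50.0, -9.8) [49. 72. 41.]
scene tag [317. 226.] 0.72 (445.0, 76.3, 86.9, 44.8, 10.6) [175. 112.  52.]
scene tag [219. 131.] 0.68 (433.5, -442.4, 152.5, 62.8, 57.1) [13. 41. 84.]
scene tag [393. 343.] 0.3 (558.2, 456.1, 143.2, 25.2, -0.5) [139.  12.   6.]
side tag [248. 241.] 0.76 (450.8, -47.9, 81.3, 49.7, -10.4) [61. 70. 45.]
side tag [239. 213.] 0.67 (443.1, 72.9, 82.2, 49.8, 11.8) [180.  100.   54.5]
side tag [218. 169.] 0.67 (400.1, 295.4, 60.1, 34.4, 80.1) [ 96.  94. 130.]
side tag [235. 185.] 0.62 (446.0, 193.8, 84.4, 53.5, -3.3) [ 79.  80. 129.]
side tag [191. 196.] 0.56 (313.2, 176.4, 89.6, 48.9, -63.7) [147.  50.  42.]
```

The red end is back at yaw 76°, one full turn on. The three tags have not moved. Next I look at the box from above with the tool turned to yaw ≈ −10°.

```bash
python3 -m crank '[{"wx":0,"wy":0,"wz":-0.06,"x":-5,"y":-8,"z":10,"hand":-1},{"wx":0,"wy":0,"wz":-0.12,"x":-14,"y":-20,"z":10,"hand":-1},{"wx":0,"wy":0,"wz":-0.12,"x":-14,"y":-20,"z":10,"hand":-1},{"wx":0,"wy":0,"wz":-0.12,"x":-14,"y":-20,"z":10,"hand":-1},{"wx":0,"wy":0,"wz":-0.12,"x":-14,"y":-20,"z":10,"hand":-1},{"wx":0,"wy":0,"wz":-0.12,"x":-14,"y":-20,"z":10,"hand":-1},{"wx":0,"wy":0,"wz":-0.12,"x":-14,"y":-20,"z":10,"hand":-1},{"wx":0,"wy":0,"wz":-0.12,"x":-14,"y":-20,"z":10,"hand":-1},{"wx":0,"wy":0,"wz":-0.12,"x":-14,"y":-20,"z":10,"hand":-1},{"wx":0,"wy":0,"wz":-0.12,"x":-14,"y":-20,"z":10,"hand":-1}]'
python3 -m crank '[{"wx":0,"wy":0,"wz":-0.12,"x":-14,"y":-20,"z":0,"hand":-1},{"wx":0,"wy":0,"wz":-0.12,"x":-5,"y":-18,"z":0,"hand":-1},{"wx":0,"wy":0,"wz":-0.08,"x":0,"y":0,"z":0,"hand":-1},{"wx":0,"wy":0,"wz":0,"x":0,"y":0,"z":0,"hand":-1},{"wx":0,"wy":0,"wz":0,"x":0,"y":0,"z":0,"hand":-1},{"wx":0,"wy":0,"wz":0,"x":0,"y":0,"z":0,"hand":-1},{"wx":0,"wy":0,"wz":0,"x":0,"y":0,"z":0,"hand":-1},{"wx":0,"wy":0,"wz":0,"x":0,"y":0,"z":0,"hand":-1},{"wx":0,"wy":0,"wz":0,"x":0,"y":0,"z":0,"hand":-1},{"wx":0,"wy":0,"wz":0,"x":0,"y":0,"z":0,"hand":-1}]'
python3 -c "
from h import *
s=arm.observe();print(s['joint_pos'],s['tcp_pos'])
c=arm.camera('wrist');save(c,'w8.png',None,1.42)
import pickle;pickle.dump(c,open('w8.pkl','wb'))"
```

```text
t: 35.4
tcp_pos: [0.517, -0.153, 0.267]
eef_rot: [-3.132, -0.24, 0.003]
force: [0.4, -0.6, -0.9]
grip_width: 1.004
t: 36.23
tcp_pos: [0.4995, -0.1899, 0.2676]
eef_rot: [3.132, -0.251, -0.0]
force: [0.9, -0.1, 0.2]
grip_width: 1.002
[ 0.64806648  0.07545611 -0.35209183  1.67276924  0.0264314   1.39813255
 -1.43859066] [ 0.49946989 -0.1898732   0.26756419]
```

View pics/w8.png

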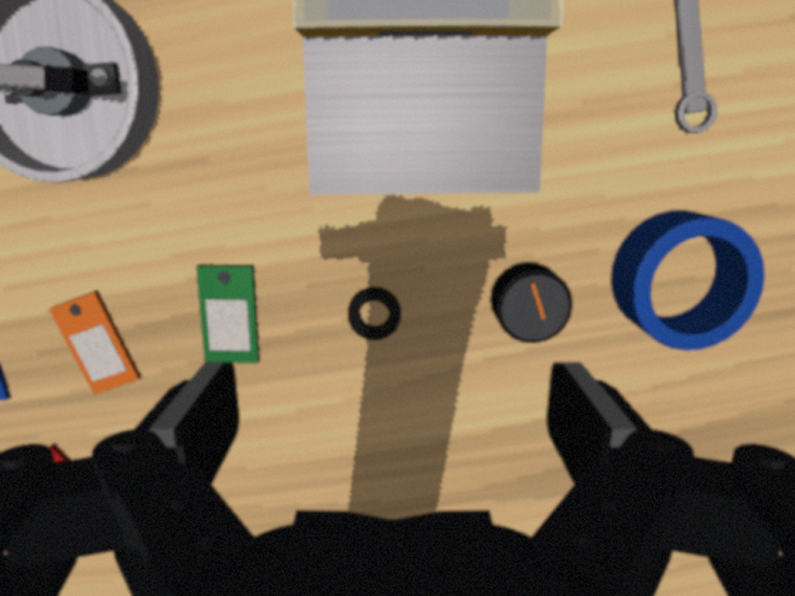

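The ledge front corners are at (308,193) and (540,191), its back edge at row ~39, and the slot's dark strip spans columns 378–472. The green tag is at (228,313).

```bash
python3 -c "
from h import *
import pickle;c=pickle.load(open('w8.pkl','rb'))
P={k:at(c,(u/1.42,v/1.42),.09)[:2]*1000 for k,(u,v) in dict(fl=(308,193),fr=(540,191),bl=(303,40),br=(548,38),s1=(378,36),s2=(472,35)).items()}
for k,v in P.items(): print(k,v.round(1))
d=P['fl']-P['fr'];print('w',np.linalg.norm(d),'yaw',np.degrees(np.arctan2(d[1],d[0]))-90)
d=P['bl']-P['br'];print('w',np.linalg.norm(d),'yaw',np.degrees(np.arctan2(d[1],d[0]))-90)
f=(P['fl']+P['fr'])/2;b=(P['bl']+P['br'])/2;d=b-f;print('mid f',f,'b',b,'len',np.linalg.norm(d),np.degrees(np.arctan2(d[1],d[0])), 'slot',(P['s1']+P['s2'])/2)
Q=[at(c,(u/1.42,v/1.42),.007)[:2]*1000 for u,v in((197,266),(254,265),(259,361),(206,361))];Q=np.array(Q);print('green',Q.mean(0),Q.round(1).tolist())
d=Q[:2].mean(0)-Q[2:].mean(0);print(np.degrees(np.arctan2(d[1],d[0])),np.linalg.norm(d))
Q=[at(c,(u/1.42,v/1.42),.007)[:2]*1000 for u,v in((50,310),(96,291),(140,376),(93,394))];Q=np.array(Q);print('orange',Q.mean(0))
d=Q[:2].mean(0)-Q[2:].mean(0);print(np.degrees(np.arctan2(d[1],d[0])),np.linalg.norm(d))
"
```

```text
fl [ 540.6 -145.1]
fr [ 519.5 -285.4]
bl [ 627.3 -159.2]
br [ 606.7 -298.8]
s1 [ 622.3 -202. ]
s2 [ 614.6 -255.4]
w 141.82975520367225 yaw -8.545369648004439
w 141.18017725253506 yaw -8.393296292277583
mid f [ 530.0233941  -215.24869903] b [ 617.0168292  -228.99946419] len 88.07349937832191 -8.982239430043808 slot [ 618.451862   -228.70518486]
green [448.35077894 -46.71307426] [[492.4, -30.9], [485.7, -76.8], [404.2, -62.0], [411.1, -17.1]]
-9.996931976789616 82.67559741094585
orange [440.78636574  75.30060557]
9.898932097201605 81.31644051783792
```

```bash
python3 -m crank '[{"wx":0,"wy":0,"wz":-0.014,"x":-9,"y":20,"z":-10,"hand":-0.35},{"wx":0,"wy":0,"wz":0,"x":-10,"y":22,"z":-20,"hand":-0.35},{"wx":0,"wy":0,"wz":0,"x":-10,"y":22,"z":-20,"hand":-0.35},{"wx":0,"wy":0,"wz":0,"x":-10,"y":22,"z":-20,"hand":-0.35},{"wx":0,"wy":0,"wz":0,"x":-10,"y":22,"z":-30,"hand":-0.35},{"wx":0,"wy":0,"wz":0,"x":-10,"y":20,"z":-30,"hand":-0.35},{"wx":0,"wy":0,"wz":0,"x":-9.5,"y":18,"z":-30,"hand":-0.35},{"wx":0,"wy":0,"wz":0,"x":0,"y":0,"z":-30,"hand":-0.35},{"wx":0,"wy":0,"wz":0,"x":0,"y":0,"z":-30,"hand":-0.35},{"wx":0,"wy":0,"wz":0,"x":0,"y":0,"z":-7,"hand":-0.35}]'
python3 -m crank '[{"wx":0,"wy":0,"wz":0,"x":0,"y":0,"z":0,"hand":-0.35},{"wx":0,"wy":0,"wz":0,"x":0,"y":0,"z":-10,"hand":-0.35},{"wx":0,"wy":0,"wz":0,"x":0,"y":0,"z":-10,"hand":-0.35},{"wx":0,"wy":0,"wz":0,"x":0,"y":0,"z":-10,"hand":-0.35},{"wx":0,"wy":0,"wz":0,"x":0,"y":0,"z":-4,"hand":-0.35},{"wx":0,"wy":0,"wz":0,"x":0,"y":0,"z":-2,"hand":-0.35},{"wx":0,"wy":0,"wz":0,"x":0,"y":0,"z":0,"hand":-0.35},{"wx":0,"wy":0,"wz":0,"x":0,"y":0,"z":0,"hand":-0.35},{"wx":0,"wy":0,"wz":0,"x":0,"y":0,"z":0,"hand":-0.35},{"wx":0,"wy":0,"wz":0,"x":0,"y":0,"z":0,"hand":-0.35}]'
python3 -c "
from h import *
s=arm.observe();print(s['joint_pos'],s['tcp_pos'])
c=arm.camera('side');save(c,'s9.png',(190,180,340,300),4)
c=arm.camera('wrist');print(proj(c,[.4495,-.047,.007]));r=arm.outline_of('tag2','wrist');[print(q['location'],q['confidence'],rect(c,q['mask'],.007)) for q in r]"
```

```text
t: 37.12
tcp_pos: [0.4273, -0.0434, 0.0369]
eef_rot: [-3.129, 0.273, 0.011]
force: [-0.9, 0.2, 0.0]
grip_width: 0.674
t: 37.95
tcp_pos: [0.4312, -0.0442, 0.005]
eef_rot: [3.129, -0.275, 0.001]
force: [0.9, 0.6, 0.7]
grip_width: 0.673
[ 0.50935033  0.1489948  -0.4877774   2.18246676  0.09495414  0.82874523
 -1.78398995] [ 0.43123036 -0.04424879  0.00499343]
[273.74945683 217.39688452]
[268.7, 210.5] 0.83 (448.2, -45.2, 84.4, 46.8, -10.0)
[18.1, 276.7] 0.79 (440.0, 62.0, 87.3, 34.9, -23.2)
```

View pics/s9.png

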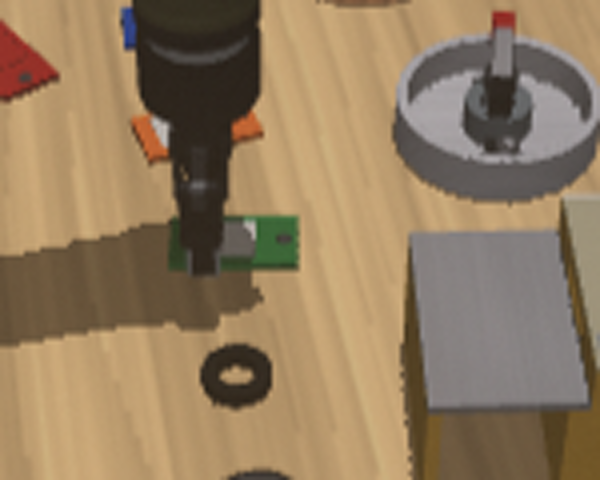

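The fingers straddle the green tag near its tail, which is what I wanted. I'll feel downward in small steps.

```bash
python3 -m crank '[{"wx":0,"wy":0,"wz":0,"x":0,"y":-0.5,"z":-1,"hand":-0.35},{"wx":0,"wy":0,"wz":0,"x":0,"y":0,"z":-1,"hand":-0.35},{"wx":0,"wy":0,"wz":0,"x":0,"y":0,"z":-1,"hand":-0.35},{"wx":0,"wy":0,"wz":0,"x":0,"y":0,"z":-1,"hand":-0.35},{"wx":0,"wy":0,"wz":0,"x":0,"y":0,"z":0,"hand":-0.35},{"wx":0,"wy":0,"wz":0,"x":0,"y":0,"z":0,"hand":-0.35},{"wx":0,"wy":0,"wz":0,"x":0,"y":0,"z":0,"hand":-0.35},{"wx":0,"wy":0,"wz":0,"x":0,"y":0,"z":0,"hand":-0.35},{"wx":0,"wy":0,"wz":0,"x":0,"y":0,"z":0,"hand":-0.35},{"wx":0,"wy":0,"wz":0,"x":0,"y":0,"z":0,"hand":-0.35}]'
```

```text
t: 38.93
tcp_pos: [0.4309, -0.0447, 0.0006]
eef_rot: [3.129, -0.275, 0.0]
force: [0.1, 0.5, -0.9]
grip_width: 0.675
```

```bash
python3 -m crank '[{"wx":0,"wy":0,"wz":0,"x":0,"y":0,"z":-1,"hand":-0.35},{"wx":0,"wy":0,"wz":0,"x":0,"y":0,"z":-1,"hand":-0.35},{"wx":0,"wy":0,"wz":0,"x":0,"y":0,"z":0,"hand":1},{"wx":0,"wy":0,"wz":0,"x":0,"y":0,"z":0,"hand":1},{"wx":0,"wy":0,"wz":0,"x":0,"y":0,"z":0,"hand":1},{"wx":0,"wy":0,"wz":0,"x":0,"y":0,"z":0,"hand":1},{"wx":0,"wy":0,"wz":0,"x":0,"y":0,"z":0,"hand":1},{"wx":0,"wy":0,"wz":0,"x":0,"y":0,"z":0,"hand":1},{"wx":0,"wy":0,"wz":0,"x":0,"y":0,"z":0,"hand":1},{"wx":0,"wy":0,"wz":0,"x":0,"y":0,"z":0,"hand":1}]'
```

```text
t: 39.77
tcp_pos: [0.4309, -0.0446, -0.001]
eef_rot: [3.129, -0.275, -0.0]
force: [-1.9, 0.7, 5.2]
grip_width: 0.511
```

```bash
python3 -m crank '[{"wx":0,"wy":0,"wz":0,"x":0,"y":0,"z":10,"hand":1},{"wx":0,"wy":0,"wz":0,"x":0,"y":0,"z":30,"hand":1},{"wx":0,"wy":0,"wz":0,"x":0,"y":0,"z":35,"hand":1},{"wx":0,"wy":0,"wz":0,"x":0,"y":0,"z":35,"hand":1},{"wx":0,"wy":0,"wz":0.025,"x":9,"y":-14,"z":20,"hand":1},{"wx":0,"wy":0,"wz":0,"x":18,"y":-28,"z":0,"hand":1},{"wx":0,"wy":0,"wz":0,"x":20,"y":-31,"z":0,"hand":1},{"wx":0,"wy":0,"wz":0,"x":20,"y":-31,"z":0,"hand":1},{"wx":0,"wy":0,"wz":0,"x":20,"y":-31,"z":0,"hand":1},{"wx":0,"wy":0,"wz":0,"x":16,"y":-23,"z":0,"hand":1}]'
python3 -m crank '[{"wx":0,"wy":0,"wz":0,"x":10,"y":-15,"z":0,"hand":1},{"wx":0,"wy":0,"wz":0,"x":0,"y":0,"z":0,"hand":1},{"wx":0,"wy":0,"wz":0,"x":0,"y":0,"z":0,"hand":1},{"wx":0,"wy":0,"wz":0,"x":0,"y":0,"z":0,"hand":1},{"wx":0,"wy":0,"wz":0,"x":0,"y":0,"z":0,"hand":1},{"wx":0,"wy":0,"wz":0,"x":0,"y":0,"z":0,"hand":1},{"wx":0,"wy":0,"wz":0,"x":0,"y":0,"z":0,"hand":1},{"wx":0,"wy":0,"wz":0,"x":0,"y":0,"z":0,"hand":1},{"wx":0,"wy":0,"wz":0,"x":0,"y":0,"z":0,"hand":1},{"wx":0,"wy":0,"wz":0,"x":0,"y":0,"z":0,"hand":1}]'
python3 -c "
from h import *
s=arm.observe();print(s['joint_pos'],s['tcp_pos'])
c=arm.camera('wrist');save(c,'w10.png',None,1.42)
import pickle;pickle.dump(c,open('w10.pkl','wb'))
p=lambda x,y,z:proj(c,np.array([.618+x*.9888+y*.1495,-.229-x*.1495+y*.9888,z]))*1.42
print('slot y+',p(0,.0265,.09),'y-',p(0,-.0265,.09),'ledge',p(-.09,.07,.09),p(-.09,-.07,.09),p(0,.07,.09),p(0,-.07,.09))"
```

```text
t: 40.6
tcp_pos: [0.5347, -0.2061, 0.1291]
eef_rot: [3.131, -0.239, 0.001]
force: [-0.3, -0.4, -0.1]
grip_width: 0.513
t: 41.43
tcp_pos: [0.5438, -0.2176, 0.1287]
eef_rot: [3.133, -0.235, 0.0]
force: [-0.2, 0.9, -0.3]
grip_width: 0.514
[ 0.64489346  0.27881427 -0.36102059  1.73198039  0.10692853  1.1499972
 -1.46793564] [ 0.54378078 -0.21757864  0.12871494]
slot y+ [312.32724476 109.46604302] y- [470.68799783 109.61118998] ledge [207.5582404  358.27824116] [575.0989477  358.43343429] [184.66922899 111.31384545] [598.22157729 111.68824868]
```

View pics/w10.png

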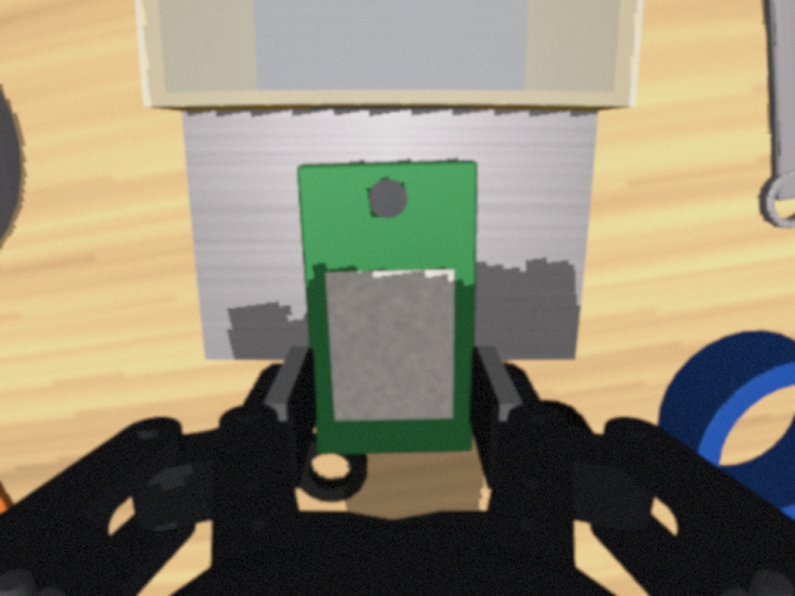

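Ledge and slot match my model to within a pixel. The held tag, front corners (299,165) and (477,161), is turned about 1.3° CCW. I'll correct that, lower, and feed it into the slot.

```bash
python3 -m crank '[{"wx":0,"wy":0,"wz":-0.015,"x":0,"y":0,"z":-10,"hand":1},{"wx":0,"wy":0,"wz":0,"x":0,"y":0,"z":-15,"hand":1},{"wx":0,"wy":0,"wz":0,"x":0,"y":0,"z":-10,"hand":1},{"wx":0,"wy":0,"wz":0,"x":0,"y":0,"z":-1,"hand":1},{"wx":0,"wy":0,"wz":0,"x":0,"y":0,"z":0,"hand":1},{"wx":0,"wy":0,"wz":0,"x":0,"y":0,"z":0,"hand":1},{"wx":0,"wy":0,"wz":0,"x":4.9,"y":-0.8,"z":0,"hand":1},{"wx":0,"wy":0,"wz":0,"x":9.9,"y":-1.5,"z":0,"hand":1},{"wx":0,"wy":0,"wz":0,"x":0,"y":0,"z":0,"hand":1},{"wx":0,"wy":0,"wz":0,"x":0,"y":0,"z":0,"hand":1}]'
python3 -m crank '[{"wx":0,"wy":0,"wz":0,"x":4.9,"y":-0.7,"z":0,"hand":1},{"wx":0,"wy":0,"wz":0,"x":4.9,"y":-0.7,"z":0,"hand":1},{"wx":0,"wy":0,"wz":0,"x":4.9,"y":-0.8,"z":0,"hand":1},{"wx":0,"wy":0,"wz":0,"x":4.9,"y":-0.8,"z":0,"hand":1},{"wx":0,"wy":0,"wz":0,"x":4.9,"y":-0.8,"z":0,"hand":1},{"wx":0,"wy":0,"wz":0,"x":4.9,"y":-0.8,"z":0,"hand":1},{"wx":0,"wy":0,"wz":0,"x":4.9,"y":-0.7,"z":0,"hand":1},{"wx":0,"wy":0,"wz":0,"x":4.9,"y":-0.7,"z":0,"hand":1},{"wx":0,"wy":0,"wz":0,"x":4,"y":-0.6,"z":0,"hand":1},{"wx":0,"wy":0,"wz":0,"x":0,"y":0,"z":0,"hand":1}]'
```

```text
t: 42.32
tcp_pos: [0.5597, -0.2199, 0.093]
eef_rot: [-3.131, 0.258, -0.002]
force: [0.4, -0.2, -0.6]
grip_width: 0.514
t: 43.15
tcp_pos: [0.6027, -0.2265, 0.0926]
eef_rot: [-3.131, 0.259, -0.001]
force: [-0.2, 0.5, -0.6]
grip_width: 0.511
```

```bash
python3 -m crank '[{"wx":0,"wy":0,"wz":0,"x":0,"y":0,"z":-1.5,"hand":1},{"wx":0,"wy":0,"wz":0,"x":0,"y":0,"z":0,"hand":-0.3},{"wx":0,"wy":0,"wz":0,"x":0,"y":0,"z":0,"hand":-0.3},{"wx":0,"wy":0,"wz":0,"x":0,"y":0,"z":0,"hand":-0.3},{"wx":0,"wy":0,"wz":0,"x":0,"y":0,"z":15,"hand":-0.3},{"wx":0,"wy":0,"wz":0,"x":0,"y":0,"z":15,"hand":-0.3},{"wx":0,"wy":0,"wz":0,"x":-15,"y":2.3,"z":10,"hand":1},{"wx":0,"wy":0,"wz":0,"x":-20,"y":3,"z":0,"hand":1},{"wx":0,"wy":0,"wz":0,"x":-15,"y":2.2,"z":0,"hand":1},{"wx":0,"wy":0,"wz":0,"x":0,"y":0,"z":0,"hand":1}]'
python3 -m crank '[{"wx":0,"wy":0,"wz":0,"x":0,"y":0,"z":0,"hand":1},{"wx":0,"wy":0,"wz":0,"x":0,"y":0,"z":0,"hand":1},{"wx":0,"wy":0,"wz":0,"x":0,"y":0,"z":-15,"hand":1},{"wx":0,"wy":0,"wz":0,"x":0,"y":0,"z":-15,"hand":1},{"wx":0,"wy":0,"wz":0,"x":0,"y":0,"z":-8,"hand":1},{"wx":0,"wy":0,"wz":0,"x":0,"y":0,"z":0,"hand":1},{"wx":0,"wy":0,"wz":0,"x":0,"y":0,"z":0,"hand":1},{"wx":0,"wy":0,"wz":0,"x":0,"y":0,"z":0,"hand":1},{"wx":0,"wy":0,"wz":0,"x":0,"y":0,"z":0,"hand":1},{"wx":0,"wy":0,"wz":0,"x":0,"y":0,"z":0,"hand":1}]'
python3 -c "
from h import *
c=arm.camera('wrist');save(c,'w11.png',None,1)"
```

```text
t: 43.98
tcp_pos: [0.5493, -0.2193, 0.1315]
eef_rot: [3.13, -0.261, -0.003]
force: [0.4, -0.1, -0.1]
grip_width: 0.084
t: 44.82
tcp_pos: [0.5523, -0.2192, 0.0938]
eef_rot: [3.131, -0.259, 0.001]
force: [-0.1, 0.2, 0.2]
grip_width: 0.003
```

View pics/w11.png

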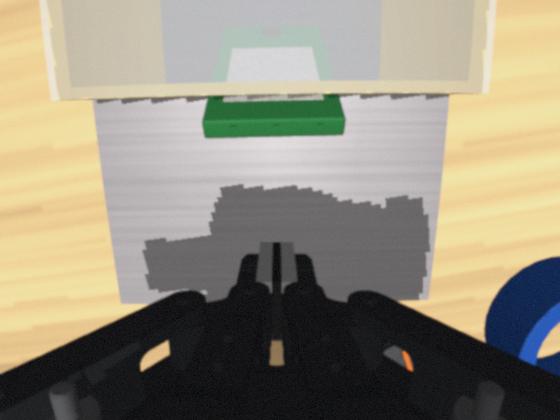

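The tag sits in the slot with about 20 mm of tail showing, centred on the shut fingers. Pushing it through.

```bash
python3 -m crank '[{"wx":0,"wy":0,"wz":0,"x":10,"y":-1.5,"z":-1,"hand":1},{"wx":0,"wy":0,"wz":0,"x":10,"y":-1.5,"z":0,"hand":1},{"wx":0,"wy":0,"wz":0,"x":8,"y":-1.2,"z":0,"hand":1},{"wx":0,"wy":0,"wz":0,"x":8,"y":-1.2,"z":0,"hand":1},{"wx":0,"wy":0,"wz":0,"x":6,"y":-0.9,"z":0,"hand":1},{"wx":0,"wy":0,"wz":0,"x":5,"y":-0.8,"z":0,"hand":1},{"wx":0,"wy":0,"wz":0,"x":4,"y":-0.6,"z":0,"hand":1},{"wx":0,"wy":0,"wz":0,"x":3,"y":-0.4,"z":0,"hand":1},{"wx":0,"wy":0,"wz":0,"x":0,"y":0,"z":0,"hand":1},{"wx":0,"wy":0,"wz":0,"x":0,"y":0,"z":0,"hand":1}]'
python3 -c "
from h import *
c=arm.camera('side');save(c,'s12.png',(260,160,420,310),4)
for q in arm.outline_of('tag2','side')+arm.outline_of('tag2','scene'): print(q['location'],q['confidence'])"
```

```text
t: 45.7
tcp_pos: [0.5979, -0.2262, 0.0904]
eef_rot: [-3.129, 0.26, 0.03]
force: [-20.5, 4.5, 9.7]
grip_width: -0.003
[233.4, 187.6] 0.86
[239.1, 215.0] 0.82
[276.1, 175.8] 0.57
[189.7, 194.4] 0.54
[282.0, 155.9] 0.46
[330.8, 255.3] 0.37
[254.6, 313.1] 0.37
[344.6, 256.9] 0.91
[383.9, 269.2] 0.74
[287.6, 205.6] 0.73
[317.2, 226.2] 0.72
[218.9, 130.6] 0.68
[393.0, 342.6] 0.3
```

View pics/s12.png

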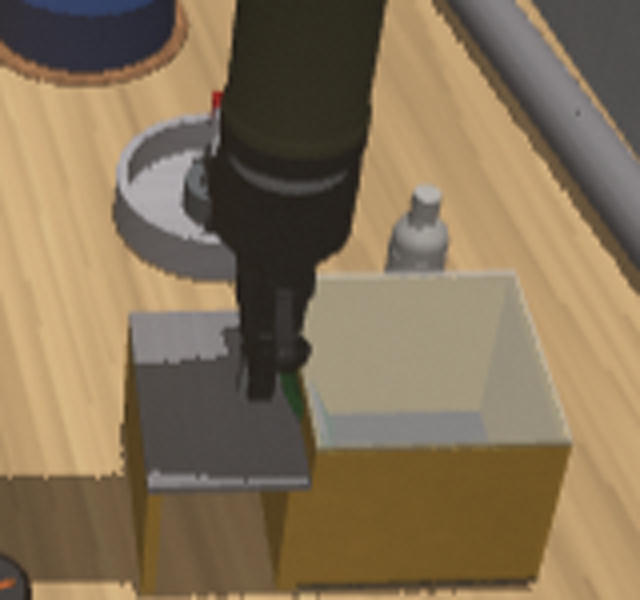

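The tag has tipped nose-down and is jamming: −20 N, with a few mm of tail still outside. A purely horizontal push levers it tighter. I'll back off, raise the tip and push diagonally forward and down along the tag.

```bash
python3 -m crank '[{"wx":0,"wy":0,"wz":0,"x":-16,"y":2.4,"z":0,"hand":1},{"wx":0,"wy":0,"wz":0,"x":-8,"y":1.2,"z":6,"hand":1},{"wx":0,"wy":0,"wz":0,"x":0,"y":0,"z":6,"hand":1},{"wx":0,"wy":0,"wz":0,"x":0,"y":0,"z":0,"hand":1},{"wx":0,"wy":0,"wz":0,"x":0,"y":0,"z":0,"hand":1},{"wx":0,"wy":0,"wz":0,"x":0,"y":0,"z":0,"hand":1},{"wx":0,"wy":0,"wz":0,"x":0,"y":0,"z":0,"hand":1},{"wx":0,"wy":0,"wz":0,"x":0,"y":0,"z":0,"hand":1},{"wx":0,"wy":0,"wz":0,"x":0,"y":0,"z":0,"hand":1},{"wx":0,"wy":0,"wz":0,"x":0,"y":0,"z":0,"hand":1}]'
python3 -c "
from h import *
s=arm.observe();print(s['tcp_pos'])
c=arm.camera('wrist');g=c['color'].astype(int)
m=((g[...,1]>g[...,0]+25)&(g[...,1]>g[...,2]+20)).astype(np.uint8)
n,l,st,ce=cv2.connectedComponentsWithStats(m);print([ (st[i].tolist(),ce[i].round()) for i in range(1,n) if st[i,4]>60])
p=lambda x,y,z:proj(c,np.array([.618+x*.9888+y*.1495,-.229-x*.1495+y*.9888,z])).round()
for x in (0,-.01,-.02): print(x,p(x,.023,.09),p(x,.023,.1),p(x,-.023,.1),p(x,0,.118))"
```

```text
t: 46.68
tcp_pos: [0.5819, -0.2235, 0.1039]
eef_rot: [-3.131, 0.259, 0.001]
force: [-0.7, -0.3, 0.6]
grip_width: 0.003
[ 0.58185206 -0.22349597  0.10385381]
[([216, 180, 122, 29, 3237], array([276., 194.]))]
0 [221. 167.] [217. 172.] [330. 170.] [273. 180.]
-0.01 [222. 189.] [219. 195.] [330. 194.] [274. 207.]
-0.02 [223. 211.] [220. 218.] [329. 217.] [274. 233.]
```

```bash
python3 -m crank '[{"wx":0,"wy":0,"wz":0,"x":8,"y":-1.2,"z":-2,"hand":1},{"wx":0,"wy":0,"wz":0,"x":2,"y":-0.3,"z":-1,"hand":1},{"wx":0,"wy":0,"wz":0,"x":2,"y":-0.3,"z":-1.2,"hand":1},{"wx":0,"wy":0,"wz":0,"x":2,"y":-0.3,"z":-1.2,"hand":1},{"wx":0,"wy":0,"wz":0,"x":2,"y":-0.3,"z":-1.2,"hand":1},{"wx":0,"wy":0,"wz":0,"x":2,"y":-0.3,"z":-1.2,"hand":1},{"wx":0,"wy":0,"wz":0,"x":2,"y":-0.3,"z":-1.2,"hand":1},{"wx":0,"wy":0,"wz":0,"x":2,"y":-0.3,"z":-1.2,"hand":1},{"wx":0,"wy":0,"wz":0,"x":2,"y":-0.3,"z":-1,"hand":1},{"wx":0,"wy":0,"wz":0,"x":0,"y":0,"z":0,"hand":1}]'
python3 -c "
from h import *
s=arm.observe();print(s['tcp_pos'],s['force'])
c=arm.camera('wrist');g=c['color'].astype(int)
m=((g[...,1]>g[...,0]+25)&(g[...,1]>g[...,2]+20)).astype(np.uint8)
n,l,st,ce=cv2.connectedComponentsWithStats(m);print([ (st[i].tolist(),ce[i].round()) for i in range(1,n) if st[i,4]>60])
p=lambda x,y,z:proj(c,np.array([.618+x*.9888+y*.1495,-.229-x*.1495+y*.9888,z])).round()
for x in (0,-.01,-.02): print(x,p(x,.023,.09),p(x,.023,.1),p(x,-.023,.1),p(x,0,.118))"
```

```text
t: 47.57
tcp_pos: [0.6016, -0.2268, 0.0907]
eef_rot: [-3.13, 0.26, 0.016]
force: [-9.2, 0.9, 0.9]
grip_width: 0.001
[ 0.60161352 -0.22681064  0.09067785] [-9.2346843   0.88017497  0.92407227]
[([218, 249, 118, 4, 230], array([275., 250.]))]
0 [218. 221.] [214. 229.] [333. 228.] [273. 247.]
-0.01 [220. 243.] [216. 253.] [332. 251.] [274. 274.]
-0.02 [221. 265.] [217. 276.] [332. 274.] [274. 299.]
```

```bash
python3 -m crank '[{"wx":0,"wy":0,"wz":0,"x":-12,"y":1.8,"z":4,"hand":1},{"wx":0,"wy":0,"wz":0,"x":0,"y":0,"z":7,"hand":1},{"wx":0,"wy":0,"wz":0,"x":5,"y":-0.7,"z":0,"hand":1},{"wx":0,"wy":0,"wz":0,"x":2,"y":-0.3,"z":-1.8,"hand":1},{"wx":0,"wy":0,"wz":0,"x":2,"y":-0.3,"z":-1.8,"hand":1},{"wx":0,"wy":0,"wz":0,"x":2,"y":-0.3,"z":-1.8,"hand":1},{"wx":0,"wy":0,"wz":0,"x":2,"y":-0.3,"z":-1.8,"hand":1},{"wx":0,"wy":0,"wz":0,"x":2,"y":-0.3,"z":-1.8,"hand":1},{"wx":0,"wy":0,"wz":0,"x":1,"y":0,"z":-1,"hand":1},{"wx":0,"wy":0,"wz":0,"x":0,"y":0,"z":0,"hand":1}]'
python3 -c "
from h import *
s=arm.observe();print(s['tcp_pos'],s['force'])
c=arm.camera('wrist');g=c['color'].astype(int)
m=((g[...,1]>g[...,0]+25)&(g[...,1]>g[...,2]+20)).astype(np.uint8)
n,l,st,ce=cv2.connectedComponentsWithStats(m);print([ (st[i].tolist(),ce[i].round()) for i in range(1,n) if st[i,4]>60])
m=((g[...,1]>g[...,0]+8)&(g[...,1]>g[...,2]+4)).astype(np.uint8)
n,l,st,ce=cv2.connectedComponentsWithStats(m);print([ (st[i].tolist(),ce[i].round()) for i in range(1,n) if st[i,4]>60])"
```

```text
t: 48.45
tcp_pos: [0.609, -0.2273, 0.0931]
eef_rot: [-3.13, 0.259, 0.004]
force: [-3.7, 1.6, -0.7]
grip_width: -0.004
[ 0.60895585 -0.22729851  0.0931171 ] [-3.74534786  1.62337863 -0.69845543]
[]
[([233, 131, 105, 98, 5038], array([283., 188.]))]
```

Green is through, with nothing left outside the slot. For the next tags I'll release with the centre of mass still on the ledge and push briskly. Next is orange.

```bash
python3 -m crank '[{"wx":0,"wy":0,"wz":0,"x":-15,"y":2.3,"z":5,"hand":1},{"wx":0,"wy":0,"wz":0,"x":-15,"y":2.3,"z":25,"hand":-0.35},{"wx":0,"wy":0,"wz":0.05,"x":-15,"y":10,"z":30,"hand":-0.35},{"wx":0,"wy":0,"wz":0.1,"x":-20,"y":34,"z":0,"hand":-0.35},{"wx":0,"wy":0,"wz":0.1,"x":-20,"y":36,"z":0,"hand":-0.35},{"wx":0,"wy":0,"wz":0.1,"x":-20,"y":36,"z":0,"hand":-0.35},{"wx":0,"wy":0,"wz":0,"x":-20,"y":36,"z":0,"hand":-0.35},{"wx":0,"wy":0,"wz":0,"x":-20,"y":36,"z":0,"hand":-0.35},{"wx":0,"wy":0,"wz":0,"x":-20,"y":36,"z":-15,"hand":-0.35},{"wx":0,"wy":0,"wz":0,"x":-17,"y":36,"z":-15,"hand":-0.35}]'
python3 -m crank '[{"wx":0,"wy":0,"wz":0,"x":0,"y":30,"z":-15,"hand":-0.35},{"wx":0,"wy":0,"wz":0,"x":0,"y":4,"z":-25,"hand":-0.35},{"wx":0,"wy":0,"wz":0,"x":0,"y":0,"z":-25,"hand":-0.35},{"wx":0,"wy":0,"wz":0,"x":0,"y":0,"z":-15,"hand":-0.35},{"wx":0,"wy":0,"wz":0,"x":0,"y":0,"z":0,"hand":-0.35},{"wx":0,"wy":0,"wz":0,"x":0,"y":0,"z":0,"hand":-0.35},{"wx":0,"wy":0,"wz":0,"x":0,"y":0,"z":0,"hand":-0.35},{"wx":0,"wy":0,"wz":0,"x":0,"y":0,"z":0,"hand":-0.35},{"wx":0,"wy":0,"wz":0,"x":0,"y":0,"z":0,"hand":-0.35},{"wx":0,"wy":0,"wz":0,"x":0,"y":0,"z":0,"hand":-0.35}]'
cat >> h.py <<'E'
def tags(n):
    c=arm.camera(n)
    for r in arm.outline_of('tag1',n)[:6]: print(n,np.round(r['location']),round(r['confidence'],2),rect(c,r['mask'],.007),np.median(c['color'][r['mask']],0))
E
python3 -c "
from h import *
s=arm.observe();print(s['joint_pos'],s['tcp_pos'])
tags('wrist');tags('scene');tags('side')"
```

```text
t: 49.33
tcp_pos: [0.4293, 0.0358, 0.1257]
eef_rot: [3.126, 0.289, 0.007]
force: [0.9, 0.2, -0.0]
grip_width: 0.673
t: 50.17
tcp_pos: [0.43, 0.0684, 0.0458]
eef_rot: [3.128, 0.289, 0.003]
force: [0.7, 0.1, 1.2]
grip_width: 0.676
[ 0.42845432  0.09170061 -0.66261949  2.14582981  0.07176096  0.92281799
 -1.66175309] [0.42999917 0.06835218 0.04584317]
wrist [119. 382.] 0.71 (309.5, 146.9, 29.6, 14.1, -59.6) [170.  34.  33.]
wrist [259. 195.] 0.68 (440.9, 76.5, 84.7, 46.3, 10.1) [129. 117.  67.]
wrist [ 44. 152.] 0.57 (444.5, 195.8, 85.4, 48.5, -2.3) [ 44.  83. 162.]
scene [346. 255.] 0.98 (448.9, 198.9, 88.3, 50.5, -4.9) [ 78.  88. 142.]
scene [315. 225.] 0.82 (445.5, 75.5, 86.2, 46.5, 10.6) [115.   98.   45.5]
scene [385. 270.] 0.82 (404.3, 304.5, 65.7, 35.4, 71.9) [103.5 105.  141. ]
scene [374. 224.] 0.77 (315.0, 180.6, 83.0, 49.7, -63.4) [153.  13.   8.]
scene [394. 342.] 0.42 (540.1, 456.5, 107.0, 26.3, -0.1) [137.  11.   4.]
side [192. 197.] 0.67 (312.3, 173.6, 95.9, 54.1, -64.9) [144.  48.  40.]
side [222. 186.] 0.64 (411.0, 195.7, 50.1, 14.9, 83.6) [ 52.  66. 121.]
side [239. 212.] 0.58 (441.6, 73.6, 84.6, 53.6, 10.7) [104.  87.  50.]
side [273. 173.] 0.54 (594.6, 250.3, 166.9, 112.0, -16.4) [135.  98.  68.]
```

```bash
python3 -m crank '[{"wx":0,"wy":0,"wz":-0.006,"x":-3,"y":5,"z":0,"hand":-0.35},{"wx":0,"wy":0,"wz":0,"x":0,"y":0,"z":-15,"hand":-0.35},{"wx":0,"wy":0,"wz":0,"x":0,"y":0,"z":-15,"hand":-0.35},{"wx":0,"wy":0,"wz":0,"x":0,"y":0,"z":-10,"hand":-0.35},{"wx":0,"wy":0,"wz":0,"x":0,"y":0,"z":-4,"hand":-0.35},{"wx":0,"wy":0,"wz":0,"x":0,"y":0,"z":-2.5,"hand":-0.35},{"wx":0,"wy":0,"wz":0,"x":0,"y":0,"z":0,"hand":-0.35},{"wx":0,"wy":0,"wz":0,"x":0,"y":0,"z":0,"hand":-0.35},{"wx":0,"wy":0,"wz":0,"x":0,"y":0,"z":0,"hand":-0.35},{"wx":0,"wy":0,"wz":0,"x":0,"y":0,"z":0,"hand":-0.35}]'
```

```text
t: 51.3
tcp_pos: [0.4267, 0.0735, -0.001]
eef_rot: [3.129, 0.28, 0.002]
force: [-0.4, 0.4, -0.3]
grip_width: 0.676
```

```bash
python3 -m crank '[{"wx":0,"wy":0,"wz":0,"x":0,"y":0,"z":0,"hand":1},{"wx":0,"wy":0,"wz":0,"x":0,"y":0,"z":0,"hand":1},{"wx":0,"wy":0,"wz":0,"x":0,"y":0,"z":0,"hand":1},{"wx":0,"wy":0,"wz":0,"x":0,"y":0,"z":0,"hand":1},{"wx":0,"wy":0,"wz":0,"x":0,"y":0,"z":0,"hand":1},{"wx":0,"wy":0,"wz":0,"x":0,"y":0,"z":0,"hand":1},{"wx":0,"wy":0,"wz":0,"x":0,"y":0,"z":10,"hand":1},{"wx":0,"wy":0,"wz":0,"x":0,"y":0,"z":30,"hand":1},{"wx":0,"wy":0,"wz":0,"x":0,"y":0,"z":35,"hand":1},{"wx":0,"wy":0,"wz":0,"x":0,"y":0,"z":35,"hand":1}]'
python3 -m crank '[{"wx":0,"wy":0,"wz":-0.034,"x":5,"y":-12,"z":20,"hand":1},{"wx":0,"wy":0,"wz":-0.06,"x":11,"y":-28,"z":0,"hand":1},{"wx":0,"wy":0,"wz":-0.06,"x":14,"y":-35,"z":0,"hand":1},{"wx":0,"wy":0,"wz":-0.06,"x":14,"y":-35,"z":0,"hand":1},{"wx":0,"wy":0,"wz":-0.06,"x":14,"y":-35,"z":0,"hand":1},{"wx":0,"wy":0,"wz":-0.06,"x":14,"y":-35,"z":0,"hand":1},{"wx":0,"wy":0,"wz":0,"x":14,"y":-35,"z":0,"hand":1},{"wx":0,"wy":0,"wz":0,"x":14,"y":-35,"z":0,"hand":1},{"wx":0,"wy":0,"wz":0,"x":11,"y":-28,"z":0,"hand":1},{"wx":0,"wy":0,"wz":0,"x":6,"y":-13,"z":0,"hand":1}]'
python3 -m crank '[{"wx":0,"wy":0,"wz":0,"x":0,"y":0,"z":0,"hand":1},{"wx":0,"wy":0,"wz":0,"x":0,"y":0,"z":0,"hand":1},{"wx":0,"wy":0,"wz":0,"x":0,"y":0,"z":0,"hand":1},{"wx":0,"wy":0,"wz":0,"x":0,"y":0,"z":0,"hand":1},{"wx":0,"wy":0,"wz":0,"x":0,"y":0,"z":0,"hand":1},{"wx":0,"wy":0,"wz":0,"x":0,"y":0,"z":0,"hand":1},{"wx":0,"wy":0,"wz":0,"x":0,"y":0,"z":0,"hand":1},{"wx":0,"wy":0,"wz":0,"x":0,"y":0,"z":0,"hand":1},{"wx":0,"wy":0,"wz":0,"x":0,"y":0,"z":0,"hand":1},{"wx":0,"wy":0,"wz":0,"x":0,"y":0,"z":0,"hand":1}]'
cat >> h.py <<'E'
def held():
    from scipy.spatial.transform import Rotation as Ro
    s=arm.observe(); x=Ro.from_rotvec(s['eef_rot']).as_matrix()[:,0]; print('tcp',s['tcp_pos'].round(4),'yaw',np.degrees(np.arctan2(x[1],x[0])).round(2))
    c=arm.camera('wrist')
    for r in arm.outline_of('tag1','wrist')[:2]:
        print(r['location'],r['confidence'],'held rect',rect(c,r['mask'],s['tcp_pos'][2]+.008))
        x,y,*_=rect(c,r['mask'],s['tcp_pos'][2]+.008); d=np.array([x-618,y+229]); print('centre in box',d@[.9888,-.1495],d@[.1495,.9888])
E
python3 -c "
from h import *
held()"
```

```text
t: 52.13
tcp_pos: [0.4252, 0.0739, 0.1099]
eef_rot: [-3.128, -0.282, 0.002]
force: [1.6, -0.5, 0.6]
grip_width: 0.512
t: 52.97
tcp_pos: [0.5434, -0.223, 0.1289]
eef_rot: [3.13, -0.252, 0.001]
force: [-0.3, -0.4, -0.3]
grip_width: 0.517
t: 53.8
tcp_pos: [0.5431, -0.2175, 0.1284]
eef_rot: [3.132, -0.243, -0.0]
force: [-1.2, 0.4, -0.5]
grip_width: 0.513
tcp [ 0.5431 -0.2175  0.1284] yaw -8.89
[273.5, 215.1] 0.98 held rect (557.8, -220.1, 85.4, 46.8, -8.8)
centre in box -60.85631000000005 -0.1995799999999992
[249.8, 72.8] 0.47 held rect (617.2, -221.5, 11.3, 1.0, 80.9)
centre in box -1.9122899999999547 7.296400000000007
```

```bash
python3 -m crank '[{"wx":0,"wy":0,"wz":0,"x":0,"y":0,"z":-10,"hand":1},{"wx":0,"wy":0,"wz":0,"x":0,"y":0,"z":-15,"hand":1},{"wx":0,"wy":0,"wz":0,"x":0,"y":0,"z":-10,"hand":1},{"wx":0,"wy":0,"wz":0,"x":0,"y":0,"z":-1,"hand":1},{"wx":0,"wy":0,"wz":0,"x":0,"y":0,"z":0,"hand":1},{"wx":0,"wy":0,"wz":0,"x":0,"y":0,"z":0,"hand":1},{"wx":0,"wy":0,"wz":0,"x":4.9,"y":-0.8,"z":0,"hand":1},{"wx":0,"wy":0,"wz":0,"x":9.9,"y":-1.5,"z":0,"hand":1},{"wx":0,"wy":0,"wz":0,"x":4.9,"y":-0.7,"z":0,"hand":1},{"wx":0,"wy":0,"wz":0,"x":4.9,"y":-0.7,"z":0,"hand":1}]'
python3 -m crank '[{"wx":0,"wy":0,"wz":0,"x":4.9,"y":-0.8,"z":0,"hand":1},{"wx":0,"wy":0,"wz":0,"x":4.9,"y":-0.8,"z":0,"hand":1},{"wx":0,"wy":0,"wz":0,"x":4.9,"y":-0.7,"z":0,"hand":1},{"wx":0,"wy":0,"wz":0,"x":4.9,"y":-0.7,"z":0,"hand":1},{"wx":0,"wy":0,"wz":0,"x":4.9,"y":-0.7,"z":0,"hand":1},{"wx":0,"wy":0,"wz":0,"x":4.9,"y":-0.7,"z":0,"hand":1},{"wx":0,"wy":0,"wz":0,"x":0,"y":0,"z":-1,"hand":1},{"wx":0,"wy":0,"wz":0,"x":0,"y":0,"z":0,"hand":1},{"wx":0,"wy":0,"wz":0,"x":0,"y":0,"z":0,"hand":-0.3},{"wx":0,"wy":0,"wz":0,"x":0,"y":0,"z":0,"hand":-0.3}]'
```

```text
t: 54.73
tcp_pos: [0.5691, -0.2213, 0.0929]
eef_rot: [3.132, -0.243, 0.002]
force: [0.5, 0.1, -0.4]
grip_width: 0.51
t: 55.57
tcp_pos: [0.5969, -0.2256, 0.0915]
eef_rot: [3.132, -0.244, -0.0]
force: [0.4, 0.1, -0.4]
grip_width: 0.645
```

```bash
python3 -m crank '[{"wx":0,"wy":0,"wz":0,"x":0,"y":0,"z":0,"hand":-0.3},{"wx":0,"wy":0,"wz":0,"x":0,"y":0,"z":15,"hand":-0.3},{"wx":0,"wy":0,"wz":0,"x":0,"y":0,"z":20,"hand":-0.3},{"wx":0,"wy":0,"wz":0,"x":-30,"y":4.5,"z":5,"hand":1},{"wx":0,"wy":0,"wz":0,"x":-29.3,"y":4.5,"z":0,"hand":1},{"wx":0,"wy":0,"wz":0,"x":0,"y":0,"z":0,"hand":1},{"wx":0,"wy":0,"wz":0,"x":0,"y":0,"z":0,"hand":1},{"wx":0,"wy":0,"wz":0,"x":0,"y":0,"z":-15,"hand":1},{"wx":0,"wy":0,"wz":0,"x":0,"y":0,"z":-15,"hand":1},{"wx":0,"wy":0,"wz":0,"x":0,"y":0,"z":-7,"hand":1}]'
python3 -m crank '[{"wx":0,"wy":0,"wz":0,"x":0,"y":0,"z":-1.5,"hand":1},{"wx":0,"wy":0,"wz":0,"x":0,"y":0,"z":0,"hand":1},{"wx":0,"wy":0,"wz":0,"x":0,"y":0,"z":0,"hand":1},{"wx":0,"wy":0,"wz":0,"x":15,"y":-2.3,"z":0,"hand":1},{"wx":0,"wy":0,"wz":0,"x":36,"y":-5.4,"z":0,"hand":1},{"wx":0,"wy":0,"wz":0,"x":13,"y":-2,"z":0,"hand":1},{"wx":0,"wy":0,"wz":0,"x":0,"y":0,"z":0,"hand":1},{"wx":0,"wy":0,"wz":0,"x":0,"y":0,"z":0,"hand":1},{"wx":0,"wy":0,"wz":0,"x":0,"y":0,"z":0,"hand":1},{"wx":0,"wy":0,"wz":0,"x":0,"y":0,"z":0,"hand":1}]'
cat >> h.py <<'E'
def tail(col):
    s=arm.observe(); print('tcp',s['tcp_pos'].round(4),'F',s['force'].round(1))
    c=arm.camera('wrist');h=cv2.cvtColor(c['color'],cv2.COLOR_RGB2HSV)
    lo,hi=dict(orange=(5,22),blue=(100,125),green=(50,80))[col]
    m=((h[...,0]>=lo)&(h[...,0]<=hi)&(h[...,1]>120)&(h[...,2]>60)).astype(np.uint8)
    n,l,st,ce=cv2.connectedComponentsWithStats(m);print([(st[i].tolist(),ce[i].round()) for i in range(1,n) if st[i,4]>80])
    p=lambda x,y,z:proj(c,np.array([.618+x*.9888+y*.1495,-.229-x*.1495+y*.9888,z])).round()
    for x in (0,-.01,-.02): print(x,p(x,.023,.09),p(x,.023,.1),p(x,0,.118))
    return c
E
python3 -c "
from h import *
c=tail('orange');save(c,'w13.png')"
```

```text
t: 56.4
tcp_pos: [0.538, -0.2164, 0.0931]
eef_rot: [-3.132, 0.243, 0.001]
force: [-0.3, 0.0, 0.5]
grip_width: -0.005
t: 57.23
tcp_pos: [0.601, -0.2265, 0.0932]
eef_rot: [3.132, -0.244, -0.001]
force: [-0.8, 0.4, -0.3]
grip_width: -0.0
tcp [ 0.601  -0.2265  0.0932] F [-0.8  0.4 -0.3]
[]
0 [220. 217.] [216. 225.] [275. 242.]
-0.01 [221. 239.] [218. 248.] [275. 268.]
-0.02 [222. 260.] [219. 271.] [275. 293.]
```

Orange is gone from the ledge with no contact force. Next is the blue tag.

```bash
python3 -m crank '[{"wx":0,"wy":0,"wz":0,"x":-12,"y":2,"z":10,"hand":1},{"wx":0,"wy":0,"wz":0,"x":-12,"y":2,"z":30,"hand":-0.35},{"wx":0,"wy":0,"wz":0.094,"x":-12,"y":24,"z":20,"hand":-0.35},{"wx":0,"wy":0,"wz":0,"x":-13,"y":37,"z":0,"hand":-0.35},{"wx":0,"wy":0,"wz":0,"x":-13,"y":37,"z":0,"hand":-0.35},{"wx":0,"wy":0,"wz":0,"x":-13,"y":37,"z":0,"hand":-0.35},{"wx":0,"wy":0,"wz":0,"x":-13,"y":37,"z":0,"hand":-0.35},{"wx":0,"wy":0,"wz":0,"x":-13,"y":37,"z":0,"hand":-0.35},{"wx":0,"wy":0,"wz":0,"x":-13,"y":37,"z":0,"hand":-0.35},{"wx":0,"wy":0,"wz":0,"x":-13,"y":37,"z":0,"hand":-0.35}]'
python3 -m crank '[{"wx":0,"wy":0,"wz":0,"x":-13,"y":37,"z":0,"hand":-0.35},{"wx":0,"wy":0,"wz":0,"x":-13,"y":37,"z":-15,"hand":-0.35},{"wx":0,"wy":0,"wz":0,"x":-12,"y":37,"z":-20,"hand":-0.35},{"wx":0,"wy":0,"wz":0,"x":-10,"y":22,"z":-25,"hand":-0.35},{"wx":0,"wy":0,"wz":0,"x":-7.5,"y":4,"z":-25,"hand":-0.35},{"wx":0,"wy":0,"wz":0,"x":0,"y":0,"z":-20,"hand":-0.35},{"wx":0,"wy":0,"wz":0,"x":0,"y":0,"z":0,"hand":-0.35},{"wx":0,"wy":0,"wz":0,"x":0,"y":0,"z":0,"hand":-0.35},{"wx":0,"wy":0,"wz":0,"x":0,"y":0,"z":0,"hand":-0.35},{"wx":0,"wy":0,"wz":0,"x":0,"y":0,"z":0,"hand":-0.35}]'
python3 -c "
from h import *
s=arm.observe();print(s['joint_pos'],s['tcp_pos'])
tags('wrist');tags('side');c=arm.camera('side');save(c,'s14.png',(180,150,430,310),3)"
```

```text
t: 58.12
tcp_pos: [0.4734, 0.0618, 0.1532]
eef_rot: [3.139, -0.097, 0.001]
force: [0.4, 0.8, 0.1]
grip_width: 0.671
t: 58.95
tcp_pos: [0.4215, 0.1955, 0.0506]
eef_rot: [-3.14, 0.098, -0.004]
force: [-0.0, -0.4, -0.8]
grip_width: 0.676
[ 0.24559128  0.17079239 -0.77768459  2.07512878  0.14896711  0.94684113
 -2.24525733] [0.42154563 0.19552047 0.05056848]
wrist [ 91. 268.] 0.96 (400.6, 302.1, 60.1, 34.9, 76.0) [ 70.  88. 168.]
wrist [338. 356.] 0.76 (332.3, 169.9, 49.0, 25.3, -64.5) [102.  20.  19.]
wrist [268. 179.] 0.64 (444.0, 197.8, 84.5, 46.1, -3.4) [ 61. 104. 140.]
side [233. 186.] 0.85 (445.0, 194.9, 84.2, 59.9, -8.9) [65. 66. 83.]
side [191. 195.] 0.53 (312.4, 177.0, 94.3, 48.9, -62.8) [124.  45.  38.]
```

View pics/s14.png

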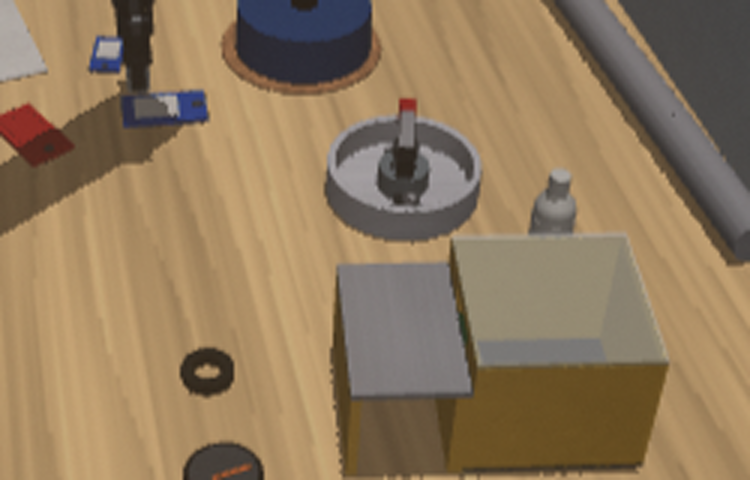

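The lid, tap and blue tag look right. A green sliver shows at the slot line, crop (463,315), so I'll check the bin from above with the wrist camera before inserting blue. Grasping blue now.

```bash
python3 -m crank '[{"wx":0,"wy":0,"wz":0,"x":7,"y":2.7,"z":0,"hand":-0.35},{"wx":0,"wy":0,"wz":0,"x":0,"y":0,"z":-15,"hand":-0.35},{"wx":0,"wy":0,"wz":0,"x":0,"y":0,"z":-15,"hand":-0.35},{"wx":0,"wy":0,"wz":0,"x":0,"y":0,"z":-12,"hand":-0.35},{"wx":0,"wy":0,"wz":0,"x":0,"y":0,"z":-6,"hand":-0.35},{"wx":0,"wy":0,"wz":0,"x":0,"y":0,"z":-3.5,"hand":-0.35},{"wx":0,"wy":0,"wz":0,"x":0,"y":0,"z":0,"hand":-0.35},{"wx":0,"wy":0,"wz":0,"x":0,"y":0,"z":0,"hand":-0.35},{"wx":0,"wy":0,"wz":0,"x":0,"y":0,"z":0,"hand":1},{"wx":0,"wy":0,"wz":0,"x":0,"y":0,"z":0,"hand":1}]'
python3 -m crank '[{"wx":0,"wy":0,"wz":0,"x":0,"y":0,"z":0,"hand":1},{"wx":0,"wy":0,"wz":0,"x":0,"y":0,"z":0,"hand":1},{"wx":0,"wy":0,"wz":0,"x":0,"y":0,"z":0,"hand":1},{"wx":0,"wy":0,"wz":0,"x":0,"y":0,"z":0,"hand":1},{"wx":0,"wy":0,"wz":0,"x":0,"y":0,"z":10,"hand":1},{"wx":0,"wy":0,"wz":0,"x":0,"y":0,"z":30,"hand":1},{"wx":0,"wy":0,"wz":0,"x":0,"y":0,"z":35,"hand":1},{"wx":0,"wy":0,"wz":0,"x":0,"y":0,"z":35,"hand":1},{"wx":0,"wy":0,"wz":0,"x":0,"y":-15,"z":20,"hand":1},{"wx":0,"wy":0,"wz":0,"x":5,"y":-30,"z":0,"hand":1}]'
```

```text
t: 60.03
tcp_pos: [0.4279, 0.1988, -0.0014]
eef_rot: [-3.14, 0.096, -0.002]
force: [-0.7, -0.2, 2.6]
grip_width: 0.514
t: 60.87
tcp_pos: [0.4344, 0.158, 0.1332]
eef_rot: [-3.137, 0.085, -0.015]
force: [2.9, 0.3, -0.7]
grip_width: 0.513
```

```bash
python3 -m crank '[{"wx":0,"wy":0,"wz":-0.04,"x":10,"y":-36,"z":0,"hand":1},{"wx":0,"wy":0,"wz":-0.05,"x":10,"y":-36,"z":0,"hand":1},{"wx":0,"wy":0,"wz":0,"x":10,"y":-36,"z":0,"hand":1},{"wx":0,"wy":0,"wz":0,"x":10,"y":-36,"z":0,"hand":1},{"wx":0,"wy":0,"wz":0,"x":10,"y":-36,"z":0,"hand":1},{"wx":0,"wy":0,"wz":0,"x":10,"y":-36,"z":0,"hand":1},{"wx":0,"wy":0,"wz":0,"x":10,"y":-36,"z":0,"hand":1},{"wx":0,"wy":0,"wz":0,"x":10,"y":-36,"z":0,"hand":1},{"wx":0,"wy":0,"wz":0,"x":10,"y":-36,"z":0,"hand":1},{"wx":0,"wy":0,"wz":0,"x":10,"y":-31,"z":0,"hand":1}]'
python3 -m crank '[{"wx":0,"wy":0,"wz":0,"x":10,"y":-16,"z":0,"hand":1},{"wx":0,"wy":0,"wz":0,"x":0,"y":0,"z":0,"hand":1},{"wx":0,"wy":0,"wz":0,"x":0,"y":0,"z":0,"hand":1},{"wx":0,"wy":0,"wz":0,"x":0,"y":0,"z":0,"hand":1},{"wx":0,"wy":0,"wz":0,"x":0,"y":0,"z":0,"hand":1},{"wx":0,"wy":0,"wz":0,"x":0,"y":0,"z":0,"hand":1},{"wx":0,"wy":0,"wz":0,"x":0,"y":0,"z":0,"hand":1},{"wx":0,"wy":0,"wz":0,"x":0,"y":0,"z":0,"hand":1},{"wx":0,"wy":0,"wz":0,"x":0,"y":0,"z":0,"hand":1},{"wx":0,"wy":0,"wz":0,"x":0,"y":0,"z":0,"hand":1}]'
python3 -c "
from h import *
held()
c=arm.camera('wrist');d=arm.camera('scene');e=arm.camera('side')
f=lambda im,w,h:cv2.resize(im[:,:,::-1],(w,h),interpolation=cv2.INTER_CUBIC)
a=f(c['color'][0:210],800,300)
b=f(d['color'][140:230,140:260],400,300);g=f(e['color'][215:308,280:404],400,300)
cv2.imwrite('pics/comp.png',np.vstack([a,np.hstack([b,g])]))"
```

```text
t: 61.7
tcp_pos: [0.5319, -0.2047, 0.1282]
eef_rot: [3.132, -0.24, 0.001]
force: [0.5, -0.3, 0.2]
grip_width: 0.51
t: 62.53
tcp_pos: [0.542, -0.2175, 0.1276]
eef_rot: [3.132, -0.237, -0.0]
force: [-0.5, 0.0, -0.8]
grip_width: 0.514
tcp [ 0.542  -0.2175  0.1276] yaw -8.65
[279.9, 212.1] 0.89 held rect (558.6, -220.3, 85.2, 46.7, -8.2)
centre in box -60.03536999999998 -0.27774000000000854
```

View pics/comp.png

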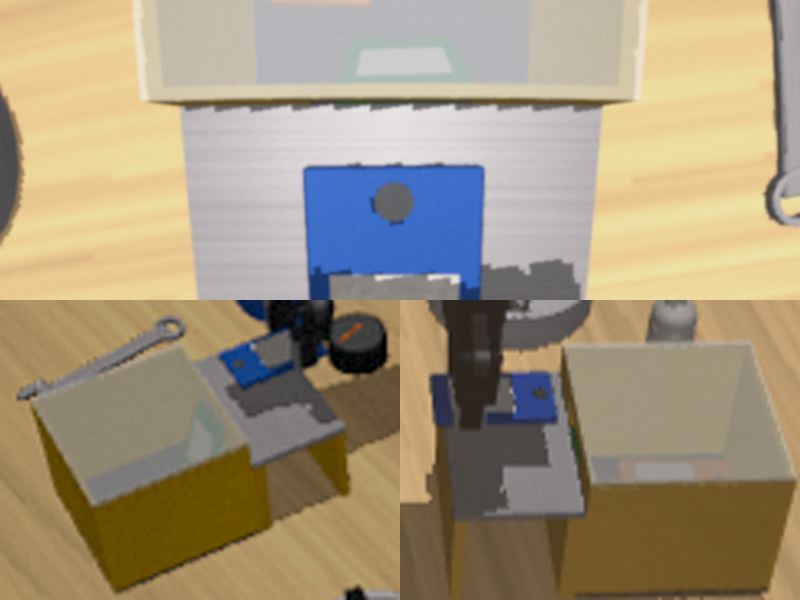

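Orange lies flat on the bin floor. Green stands in the bin against its front wall, with its top just under the slot's level. The held blue tag is centred (y −0.3 mm, yaw 0.4° off), so I'm inserting it.

```bash
python3 -m crank '[{"wx":0,"wy":0,"wz":0,"x":0,"y":0,"z":-10,"hand":1},{"wx":0,"wy":0,"wz":0,"x":0,"y":0,"z":-15,"hand":1},{"wx":0,"wy":0,"wz":0,"x":0,"y":0,"z":-9,"hand":1},{"wx":0,"wy":0,"wz":0,"x":0,"y":0,"z":-1,"hand":1},{"wx":0,"wy":0,"wz":0,"x":0,"y":0,"z":0,"hand":1},{"wx":0,"wy":0,"wz":0,"x":0,"y":0,"z":0,"hand":1},{"wx":0,"wy":0,"wz":0,"x":4.9,"y":-0.8,"z":0,"hand":1},{"wx":0,"wy":0,"wz":0,"x":9.9,"y":-1.5,"z":0,"hand":1},{"wx":0,"wy":0,"wz":0,"x":4.9,"y":-0.7,"z":0,"hand":1},{"wx":0,"wy":0,"wz":0,"x":4.9,"y":-0.7,"z":0,"hand":1}]'
python3 -m crank '[{"wx":0,"wy":0,"wz":0,"x":4.9,"y":-0.8,"z":0,"hand":1},{"wx":0,"wy":0,"wz":0,"x":4.9,"y":-0.8,"z":0,"hand":1},{"wx":0,"wy":0,"wz":0,"x":4.9,"y":-0.7,"z":0,"hand":1},{"wx":0,"wy":0,"wz":0,"x":4.9,"y":-0.7,"z":0,"hand":1},{"wx":0,"wy":0,"wz":0,"x":4.9,"y":-0.7,"z":0,"hand":1},{"wx":0,"wy":0,"wz":0,"x":4.9,"y":-0.7,"z":0,"hand":1},{"wx":0,"wy":0,"wz":0,"x":0,"y":0,"z":-1,"hand":1},{"wx":0,"wy":0,"wz":0,"x":0,"y":0,"z":0,"hand":1},{"wx":0,"wy":0,"wz":0,"x":0,"y":0,"z":0,"hand":-0.3},{"wx":0,"wy":0,"wz":0,"x":0,"y":0,"z":0,"hand":-0.3}]'
```

```text
t: 63.62
tcp_pos: [0.568, -0.2215, 0.093]
eef_rot: [3.132, -0.237, 0.002]
force: [0.9, -0.5, -0.7]
grip_width: 0.513
t: 64.45
tcp_pos: [0.5958, -0.2258, 0.0915]
eef_rot: [3.132, -0.237, -0.0]
force: [-0.3, 0.6, -0.3]
grip_width: 0.653
```

```bash
python3 -m crank '[{"wx":0,"wy":0,"wz":0,"x":0,"y":0,"z":0,"hand":-0.3},{"wx":0,"wy":0,"wz":0,"x":0,"y":0,"z":15,"hand":-0.3},{"wx":0,"wy":0,"wz":0,"x":0,"y":0,"z":20,"hand":-0.3},{"wx":0,"wy":0,"wz":0,"x":-30,"y":4.5,"z":5,"hand":1},{"wx":0,"wy":0,"wz":0,"x":-29.3,"y":4.5,"z":0,"hand":1},{"wx":0,"wy":0,"wz":0,"x":0,"y":0,"z":0,"hand":1},{"wx":0,"wy":0,"wz":0,"x":0,"y":0,"z":0,"hand":1},{"wx":0,"wy":0,"wz":0,"x":0,"y":0,"z":-15,"hand":1},{"wx":0,"wy":0,"wz":0,"x":0,"y":0,"z":-15,"hand":1},{"wx":0,"wy":0,"wz":0,"x":0,"y":0,"z":-7,"hand":1}]'
python3 -m crank '[{"wx":0,"wy":0,"wz":0,"x":0,"y":0,"z":-1.5,"hand":1},{"wx":0,"wy":0,"wz":0,"x":0,"y":0,"z":0,"hand":1},{"wx":0,"wy":0,"wz":0,"x":0,"y":0,"z":0,"hand":1},{"wx":0,"wy":0,"wz":0,"x":15,"y":-2.3,"z":0,"hand":1},{"wx":0,"wy":0,"wz":0,"x":36,"y":-5.4,"z":0,"hand":1},{"wx":0,"wy":0,"wz":0,"x":14,"y":-2,"z":0,"hand":1},{"wx":0,"wy":0,"wz":0,"x":0,"y":0,"z":0,"hand":1},{"wx":0,"wy":0,"wz":0,"x":0,"y":0,"z":0,"hand":1},{"wx":0,"wy":0,"wz":0,"x":0,"y":0,"z":0,"hand":1},{"wx":0,"wy":0,"wz":0,"x":0,"y":0,"z":0,"hand":1}]'
python3 -m crank '[{"wx":0,"wy":0,"wz":0,"x":-15,"y":2.3,"z":0,"hand":1},{"wx":0,"wy":0,"wz":0,"x":-25,"y":3.7,"z":20,"hand":1},{"wx":0,"wy":0,"wz":0,"x":-15,"y":2.3,"z":30,"hand":1},{"wx":0,"wy":0,"wz":0,"x":0,"y":0,"z":30,"hand":1},{"wx":0,"wy":0,"wz":0,"x":0,"y":0,"z":30,"hand":1},{"wx":0,"wy":0,"wz":0,"x":0,"y":0,"z":0,"hand":1},{"wx":0,"wy":0,"wz":0,"x":0,"y":0,"z":0,"hand":1},{"wx":0,"wy":0,"wz":0,"x":0,"y":0,"z":0,"hand":1},{"wx":0,"wy":0,"wz":0,"x":0,"y":0,"z":0,"hand":1},{"wx":0,"wy":0,"wz":0,"x":0,"y":0,"z":0,"hand":1}]'
cat >> h.py <<'E'
def bins(n):
    "coloured blobs inside the box region of a camera picture, in box mm at the bin floor+7"
    c=arm.camera(n);h=cv2.cvtColor(c['color'],cv2.COLOR_RGB2HSV);g=c['color'].astype(int)
    W=lambda x,y,z:proj(c,np.array([.618+x*.9888+y*.1495,-.229-x*.1495+y*.9888,z]))
    M=np.zeros(h.shape[:2],np.uint8);cv2.fillConvexPoly(M,cv2.convexHull(np.array([W(x,y,z) for x in(-.09,.14) for y in(-.07,.07) for z in(.09,.118)],np.float32)).astype(np.int32),1)
    R,G,B=g[...,0],g[...,1],g[...,2]
    for k,m in dict(green=(G>R+3)&(G>B+3),orange=(R>G+22)&(G>B+4)&(R>120),blue=(B>R+18)&(B>G+8)).items():
        n_,l,st,ce=cv2.connectedComponentsWithStats((m&(M>0)).astype(np.uint8))
        for i in range(1,n_):
            if st[i,4]>25:
                p=at(c,ce[i],.011)*1000-[618,-229,0];print(n,k,st[i].tolist(),ce[i].round(),'floor box xy',round(p[0]*.9888-p[1]*.1495),round(p[0]*.1495+p[1]*.9888))
    return c
E
python3 -c "
from h import *
for n in('wrist','scene','side'): save(bins(n),'fin_'+n+'.png')
tags('side');tags('scene')"
```

```text
t: 65.28
tcp_pos: [0.5369, -0.2166, 0.0931]
eef_rot: [-3.132, 0.237, 0.001]
force: [0.1, 0.3, -0.4]
grip_width: -0.003
t: 66.12
tcp_pos: [0.6008, -0.2266, 0.0932]
eef_rot: [3.132, -0.238, -0.001]
force: [-0.3, -0.5, 0.5]
grip_width: 0.0
t: 66.95
tcp_pos: [0.5457, -0.2179, 0.2015]
eef_rot: [-3.132, 0.237, 0.004]
force: [0.4, 0.2, -0.1]
grip_width: -0.002
wrist green [248, 46, 68, 32, 969] [281.  63.] floor box xy 21 -5
wrist orange [211, 14, 18, 12, 87] [219.  20.] floor box xy 56 48
wrist orange [230, 14, 19, 13, 109] [240.  20.] floor box xy 56 30
wrist orange [379, 85, 12, 25, 235] [384.  96.] floor box xy -6 -96
wrist orange [161, 86, 10, 21, 148] [165.  94.] floor box xy -4 98
wrist orange [163, 113, 10, 20, 169] [167. 122.] floor box xy -29 97
wrist orange [377, 117, 12, 31, 298] [382. 132.] floor box xy -38 -96
wrist orange [164, 134, 49, 88, 939] [173. 182.] floor box xy -84 96
wrist orange [374, 154, 13, 27, 260] [380. 167.] floor box xy -69 -96
wrist orange [373, 183, 12, 13, 114] [379. 188.] floor box xy -90 -97
wrist orange [169, 198, 216, 30, 2131] [302. 221.] floor box xy -122 -25
wrist blue [249, 0, 61, 45, 1146] [278.  26.] floor box xy 52 -2
scene green [198, 171, 9, 15, 60] [203. 177.] floor box xy -11 -63
scene orange [195, 144, 44, 22, 273] [216. 152.] floor box xy -97 -144
scene blue [215, 141, 11, 6, 39] [220. 144.] floor box xy -126 -175
side orange [290, 228, 43, 24, 339] [308. 234.] floor box xy -34 171
side [193. 192.] 0.9 (311.7, 176.6, 89.8, 47.7, -64.8) [150.  52.  43.]
side [218. 169.] 0.44 (401.0, 297.9, 54.7, 28.1, 80.1) [115. 116. 140.]
scene [374. 224.] 0.89 (314.9, 179.5, 83.9, 52.3, -64.7) [148.  12.   8.]
scene [383. 270.] 0.8 (403.9, 305.1, 63.0, 32.7, 71.5) [ 97. 100. 138.]
```

All three tags are gone from the bench. For a numeric check of their heights in the bin, I'll move the camera back over the box.

```bash
python3 -m crank '[{"wx":0,"wy":0,"wz":0,"x":5,"y":-1,"z":20,"hand":1},{"wx":0,"wy":0,"wz":0,"x":10,"y":-1.5,"z":30,"hand":1},{"wx":0,"wy":0,"wz":0,"x":15,"y":-2,"z":30,"hand":1},{"wx":0,"wy":0,"wz":0,"x":15,"y":-2,"z":20,"hand":1},{"wx":0,"wy":0,"wz":0,"x":15,"y":-2,"z":0,"hand":1},{"wx":0,"wy":0,"wz":0,"x":10,"y":-1.5,"z":0,"hand":1},{"wx":0,"wy":0,"wz":0,"x":0,"y":0,"z":0,"hand":1},{"wx":0,"wy":0,"wz":0,"x":0,"y":0,"z":0,"hand":1},{"wx":0,"wy":0,"wz":0,"x":0,"y":0,"z":0,"hand":1},{"wx":0,"wy":0,"wz":0,"x":0,"y":0,"z":0,"hand":1}]'
python3 -c "
from h import *
c=arm.camera('wrist');print(arm.observe()['tcp_pos'])
g=c['color'].astype(int);R,G,B=g[...,0],g[...,1],g[...,2]
W=lambda x,y,z:proj(c,np.array([.618+x*.9888+y*.1495,-.229-x*.1495+y*.9888,z])).round()
print('roof',W(.0,.07,.118),W(.14,-.07,.118),'floor',W(0,.07,.004),W(.14,-.07,.004))
from scipy.optimize import least_squares
for k,m in dict(green=(G>R+3)&(G>B+3),blue=(B>R+18)&(B>G+8)).items():
    m=m.copy();m[260:]=0
    m=cv2.morphologyEx(m.astype(np.uint8),cv2.MORPH_OPEN,np.ones((3,3)));n,l,st,ce=cv2.connectedComponentsWithStats(m);i=1+st[1:,4].argmax()
    mm=(l==i);cs,_=cv2.findContours(mm.astype(np.uint8),0,2);q=cv2.convexHull(max(cs,key=cv2.contourArea));a=cv2.approxPolyDP(q,4,True)[:,0]
    print(k,st[i],'corners',a.tolist())
    for r in range(st[i][1],st[i][1]+st[i][3],6):
        xs=np.nonzero(mm[r])[0]; print('  row',r,xs.min(),xs.max(),end=';')
    print()
"
```

```text
t: 68.13
tcp_pos: [0.616, -0.2282, 0.3029]
eef_rot: [3.132, -0.238, -0.001]
force: [-0.8, 0.5, -0.1]
grip_width: -0.001
[ 0.61605884 -0.22823831  0.3030271 ]
roof [199. 170.] [361.   4.] floor [218. 152.] [338.  28.]
green [257 123  47  40 963] corners [[298, 124], [302, 161], [257, 161], [261, 124]]
  row 123 292 295;  row 129 260 299;  row 135 260 299;  row 141 259 300;  row 147 259 302;  row 153 258 303;  row 159 257 303;
blue [ 257   39   52   82 1745] corners [[270, 39], [308, 47], [294, 120], [257, 114]]
  row 39 270 273;  row 45 269 299;  row 51 268 308;  row 57 267 307;  row 63 266 305;  row 69 264 304;  row 75 263 303;  row 81 262 302;  row 87 261 301;  row 93 260 299;  row 99 259 298;  row 105 258 297;  row 111 257 296;  row 117 271 295;
```

Blue lies flat on the floor: both ends are 38 px wide, as expected at floor depth. Green leans on the front wall: its lower edge (38 px) is at floor depth and its top edge (46 px) at about z = 0.08, so its centre is near z = 0.045. The robot is clear of everything, so I'm handing in.

```bash
python3 -c "
from h import *
c=arm.camera('wrist')
for uv,z in(((280,124),.008),((280,161),.083)):
    p=at(c,uv,z)*1000-[618,-229,0];print('green x_box',round(p[0]*.9888-p[1]*.1495,1))
d=arm.camera('side');print('lid',[(q['location'],q['confidence']) for q in arm.boxes_of('lid','side')][:2],'expect',proj(d,[.606,.284,.036]))
print(arm.close_job())"
```

```text
green x_box 33.5
green x_box 2.2
lid [([279.1, 154.0], 0.6), ([318.1, 200.7], 0.32)] expect [280.68633171 156.40651395]
the job is handed in; nothing more can be done
None
```

The job is handed in at about 68 s; `close_job` reports no verdict, so I have only my own checks to go on.

- **Lid:** it stands upright on the cork mat. In the last side picture it is within about 3 px of where it should be.
- **Tap:** I turned it forward 3.15 rad, back 1.6, forward 3.15, back 1.6 and forward 3.15, stopping after each turn. I took two extra stops mid-turn to regrip. Afterwards the red end was back at its starting direction (about 76°), so it is one full turn deeper, at roughly 6.25–6.55 rad. I measured this from pictures, since the joint itself cannot be read.
- **Tags:** green, orange and large blue were posted only after the thread was done. I left the red tag and the small blue one alone; both were still in place in the last pictures.
    - **Orange and blue:** each went through in one push. Blue lies flat on the bin floor, and orange was seen there before blue went in.
    - **Green:** it tipped and jammed in the slot at first, pressing back with about 20 N, and needed two diagonal pushes. It now leans on the bin's front wall, with its centre about 18 mm behind the slot and 45 mm up. That is inside the limits, but it is not lying flat.
- **Bystanders:** I saw none of them move, but I did not measure them at the end.

The green tag's green sliver at the slot line worried me at one point. The later measurement showed its top below the ledge, and the other tags passed it freely.

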